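# Start the column clamp screw square with a square-key driver

### The job

The brass screw on the column clamp has only been dropped loosely into its hole and leans. Take the green-handled square-key driver out of its grey stand, seat it fully in the screw's socket by feel, pressing gently, and use it to stand the screw upright before the first turn; then start it clockwise by about a sixth of a turn (never more than a quarter turn), and put the driver back upright, fully home in its stand. Never turn the screw while it leans, and leave the vial rack, bottle and carton alone.

Things in the scene. Friction and masses are not known exactly. Their poses are not given: they have to be found in the camera images.
- driver: Loose square-key driver, 105 mm tall, about 160 g, upright in the stand. Origin: centre of its lowest end; z up its axis. From the origin: conical nose 8-11.6 mm dia (z 0-5 mm), square key, sides along x and y, 11.6 mm wide at z 5 tapering to 13 mm at z 10-15, round steel shank 19 mm dia (z 15-55), green handle block 36 (x) by 22 mm (y), z 55-105; its underside rests on the stand.
- driver_grip (a point): Point on the driver's axis in mid handle, 80 mm above its origin, axes as the driver's: grip the handle here across its 22 mm width (along y), from above.
- stand: Fixed grey block 70 x 70 mm, 55 mm tall, on a thin dark foot 90 x 90 mm. Origin: centre of its underside, z up. A vertical through hole of 23 mm dia runs down its centre; the driver hangs in it by its handle, the driver's origin then at the stand's origin. Any handle yaw will do.
- clamp: Fixed column clamp: dark base plate 110 x 100 mm, 10 mm thick; aluminium block 60 x 64 mm, top at 40 mm; steel column 24 mm dia, 200 mm long, lying through it along x at 25 mm height, with dark 32 mm end collars. Origin: centre of its underside, z up.
- screw_hole (a point): Centre of the screw's vertical hole, on top of the clamp block 40 mm above the clamp's origin. The loose screw leans about this point, up to about 0.11 rad in any direction (stop at 0.13 each way); friction holds the lean: about 2 N sideways at the head shifts it and it stays where put. Upright, the screw's mouth is straight above.
- screw_mouth (a point): Mouth centre of the square socket in the screw's round brass head (36 mm dia, 20 tall), 32 mm from screw_hole along the screw's axis (z, out of the socket). Does NOT turn with the screw: the socket's angle is not reported. Socket 14.5 mm wide, 17 deep; the key fits every 90 deg, play +-0.12 rad. Driver's origin below the mouth: 15 mm fully seated (shank on head), 5 mm if only the nose is in.
- screw (a joint): Turn of the screw in rad, 0 at the start, growing clockwise seen from above; it can also be turned back a little (to -0.8). Friction about 0.07 N m, and it stays where it is left; its sinking over so small a turn is not modelled. A sixth of a turn is 1.05 rad.
- vial_rack: Bystander: blue rack 70 x 140 mm, 28 mm tall, with small vials standing out of it, top at 44 mm. Origin at the centre of its underside.
- bottle: Bystander: clear glass jar with blue cap, 68 mm diameter, 130 mm tall. Origin at the centre of its underside.
- carton: Bystander: cardboard carton 80 x 100 x 60 mm. Origin at the centre of its underside.
Mind the look-alikes: they are no part of the job. What is shaped like the driver but purple is not meant.

How it is judged:
On the way, in this order (a step that is already met when the one before it is completed fails the run):
1. the driver is seated in the screw's socket (its end at least 11 mm below the mouth), driver within 0.1 rad of upright and screw within 0.05 rad, the screw not yet turned (below 0.2 rad) (z of driver in the frame of screw_mouth below -0.011 m and horizontal distance between driver and screw_mouth below 0.005 m and angle between driver's own z axis and vertical below 0.1 rad and angle between screw_mouth's own z axis and vertical below 0.05 rad and value of joint screw below 0.2 rad), for 0.2 s.
2. the screw is turned 0.8 to 1.6 rad clockwise with the driver still seated (at least 9 mm deep) (value of joint screw between 0.8 and 1.6 rad and z of driver in the frame of screw_mouth below -0.009 m and horizontal distance between driver and screw_mouth below 0.005 m), for 0.2 s.
At the end, for the whole second after the job is handed in: The screw stands within 0.08 rad of upright and has been turned 0.78 to 1.62 rad clockwise; the driver is back in its stand, within 6 mm of the hole's axis and 4 mm of fully home, within 0.08 rad of upright, at rest and released (value of joint screw between 0.78 and 1.62 rad and angle between each of screw_mouth, driver's own z axis and vertical below 0.08 rad and horizontal distance between driver and stand below 0.006 m and z of driver in the frame of stand below 0.004 m and linear speed of driver below 0.02 m/s); the robot touches nothing.
It fails at once if the screw is turned (beyond 0.25 rad) while it leans more than 0.08 rad and the driver is in it (value of joint screw above 0.25 rad and angle between screw_mouth's own z axis and vertical above 0.08 rad and z of driver in the frame of screw_mouth below -0.005 m and horizontal distance between driver and screw_mouth below 0.01 m).
It fails at once if the screw is turned more than about a quarter turn (1.7 rad) (value of joint screw above 1.7 rad).
It fails at once if the driver is forced on the screw or clamp with more than 25 N (contact force between driver and clamp above 25 N).
It fails at once if the vial rack, bottle or carton is moved by more than 15 mm (distance of any of vial_rack, bottle, carton from where it was at the start of the episode above 0.015 m).
It also fails if it takes over 72 s, if anything falls off the work surface, if the arm or the gripper's body presses on something with over 40 N, if the wrist force passes 120 N, or if a joint passes its speed limit or range.

### The arm

A 6-joint arm with a two-finger parallel gripper is mounted at the origin on the work surface. World frame = base frame: x ahead of the robot, y to its left, z up, the work surface at z = 0. Lengths are in m, angles in rad, forces in N, time in s.
With the tool pointing down it reaches from about 0.3 to 0.775 m from the base axis. Payload 14.6 kg.
Tool frame: the origin (TCP) lies on the centre line of the jaws, within the pads' length; the fingertips stand 17 mm ahead of it and the grasp point (between the pads) lies 2 mm behind it; z points along the fingers, x is the direction in which the jaws open and shut, and the axes are right-handed (so a half turn about z gives the same grasp; the last joint's range is limited). The gripper opens to 94 mm and grips with 3 to 60 N. Pads are 16 mm wide; open, the fingers measure 119 mm over their backs; the gripper's body (75 mm by 177 mm) begins 78 mm behind the grasp point.
Start: joints at [1.126, 0.3, 1.521, -0, 1.321, -0.067], TCP at [0.203, 0.511, 0.222] pointing down, gripper open.
Joint ranges: [-3.03, 3.03], [-0.79, 2.21], [0.23, 2.52], [-1.04, 4.18], [0, 3.07], [-2.55, 2.55]. Speed limits (rad/s): [2.22, 2.22, 2.57, 3.14, 3.14, 3.14].

### API

Orientations are given as [roll, pitch, yaw] about the fixed x, y, z axes, in that order (R = Rz(yaw) Ry(pitch) Rx(roll)).
In Python, from station import ctrl gives the robot as it stands. The module is installed in compiled form; this text tells all that it offers.
- The arm moves only by the tool drive_tool, never from a script. Its argument "increments" is a list of rows, each a list of 3 entries, a list of its own where there are three numbers: the turn, a rotation vector about the tool's x, y, z in degrees, then the shift along the tool's x, y, z in mm, then the opening, from 0 (shut) to 1 (fully open). In form: [[[ax, ay, az], [dx, dy, dz], hand], ...]. A call has 1 to 20 rows; each row shifts and turns the commanded pose from where the row before left it, along the tool's axes as they then stand; what a row does not reach is not made up. A row lasts 1/8 s, in which the tool goes at most 62.5 mm and 10.7 degrees, less where a joint would pass 70% of its speed; a pose out of reach is approached as far as the arm can. A call with a gripper value outside its range is refused whole. The fingers move at their own pace and stop on an object; "squeeze" is the grip in N (left out, the last holds). Time passes only in rows, so rows that do not move let the fingers close. It gives the time, the measured TCP pose, the force and the opening at its end, in the units of the state.
- ctrl.get_obs(): the state, without advancing time (a new reading comes with each control period).
- ctrl.camera(name): name is "side" or "top" or "wrist"; returns the picture (480x640x3 uint8, red, green, blue); there is no depth.
- ctrl.calibration(name): a dict with "fx", "fy", "cx", "cy" (pixels), "rvec" (rotation vector, rad) and "tvec" (3), from world to camera coordinates, as OpenCV has them. Camera axes: x right, y down, z forward; pixel columns grow to the right and rows downward; lengths in m; the calibration is good to about 2 mm. The wrist camera is an equidistant fisheye: a pixel r from the principal point sees the ray r / f radians off the axis. A picture is of the moment at which its call begins: read the wrist's pose just before it. calibration takes no time and is no camera call; for the wrist camera it gives the pose at the moment of the call.
- ctrl.hand_in(): hands the job in, once; it reports no verdict.
The state is a dict: "time_s": time; "qpos": joint angles; "joint_vel": joint speeds; "tau": joint torques, N m; "ee_pos": TCP position; "eef_rot": TCP orientation; "force": force on the tool from outside, world axes, zero at the start; "moment": the same for the moment, N m; "grip_width": finger opening in m.
Only numpy, scipy, OpenCV 4.12 (cv2) and the standard library are available. Lean on these libraries where they do the work, as an engineer would, in place of code of your own. Each camera call takes 0.05 s, during which the arm holds its last target.

## Working session

There is one attempt and no reset: what is moved stays moved. The work goes in short steps, Python scripts to look and compute and a tool call to move; the robot and the scene stay as the last step left them, time stands still between calls to the robot, and variables do not carry over. Pictures are saved under pics/ and viewed, and the job is handed in when it is done.

Besides the shell and the picture viewer there is one more tool, called after "Emit:" by a JSON object that holds its "api" and its "payload", one argument or row to a line. drive_tool: Moves the arm, as the interface text tells. Its arguments: {"type":"object","properties":{"increments":{"type":"array"},"squeeze":{"type":"number"}},"required":["increments"]}

```bash
mkdir -p pics
cat > h.py <<'E'
import numpy as np, cv2
from scipy.spatial.transform import Rotation as R
from station import ctrl
def cal(n):
    c=ctrl.calibration(n); Rm=cv2.Rodrigues(np.array(c['rvec'],float))[0]; t=np.array(c['tvec'],float).ravel()
    return c,Rm,t
def snap(n,f):
    c=cal(n); im=ctrl.camera(n); cv2.imwrite('pics/'+f+'.png',im[:,:,::-1]); return im,c
def ray(n,u,v,C=None):
    c,Rm,t=C or cal(n)
    x=(u-c['cx'])/c['fx'];y=(v-c['cy'])/c['fy']
    if n=='wrist':
        r=np.hypot(x,y); d=np.array([np.sin(r)*x/r,np.sin(r)*y/r,np.cos(r)]) if r>1e-9 else np.array([0,0,1.])
    else: d=np.array([x,y,1.])
    d=Rm.T@d; return -Rm.T@t, d/np.linalg.norm(d)
def onz(n,u,v,z,C=None):
    o,d=ray(n,u,v,C); return o+d*(z-o[2])/d[2]
def proj(n,P,C=None):
    c,Rm,t=C or cal(n); p=Rm@np.array(P)+t
    if n=='wrist':
        th=np.arctan2(np.hypot(p[0],p[1]),p[2]); h=np.hypot(p[0],p[1]); return c['cx']+c['fx']*th*p[0]/h, c['cy']+c['fy']*th*p[1]/h
    return c['cx']+c['fx']*p[0]/p[2], c['cy']+c['fy']*p[1]/p[2]
E
python3 - <<'E'
from h import *
print(ctrl.get_obs())
for n in ['top','side','wrist']:
    im,c=snap(n,n+'0'); print(n,c[0], -c[1].T@c[2])
E
```

```text
{'time_s': 0.0, 'qpos': array([ 1.12642843e+00,  3.00439431e-01,  1.52160365e+00, -1.73719843e-05,
        1.32066989e+00, -6.66227519e-02]), 'joint_vel': array([-1.20617290e-03,  1.96106279e-03, -9.34087386e-04,  9.41249507e-05,
       -2.36967990e-03,  6.37835107e-04]), 'tau': array([ 5.97305007e-04, -5.31811488e+01, -3.52737236e+01,  7.08424137e-02,
        2.43438041e-02, -7.52624169e-05]), 'ee_pos': array([0.20276669, 0.51099501, 0.22189414]), 'eef_rot': array([-3.14153486e+00,  1.11895405e-03,  1.19305553e+00]), 'force': array([-0.31985556,  0.783782  , -0.26666417]), 'moment': array([-0.03073456,  0.03975179, -0.02400465]), 'grip_width': 0.09416896424145775}
top {'fx': 470.12119785842486, 'fy': 470.12119785842486, 'cx': 319.96062627765593, 'cy': 239.21932548923607, 'rvec': array([ 2.14835621, -2.13104625,  0.11330583]), 'tvec': array([0.11255278, 0.65484622, 0.99711273])} [0.51571062 0.08884712 1.07790271]
side {'fx': 478.5295982663508, 'fy': 478.5295982663508, 'cx': 320.95548459498724, 'cy': 238.3214669793364, 'rvec': array([ 2.10593623, -0.8925098 ,  0.39690782]), 'tvec': array([-0.38318391,  0.39237121,  0.59025893])} [ 0.13026241 -0.42892373  0.66951238]
wrist {'fx': 371.64829954431775, 'fy': 371.64829954431775, 'cx': 319.7009323585573, 'cy': 240.94555155426107, 'rvec': array([-2.4048365 , -1.63404927, -0.22207189]), 'tvec': array([-0.54912357, -0.02764395,  0.39192719])} [0.12932672 0.53998456 0.38418625]
```

View pics/top0.png

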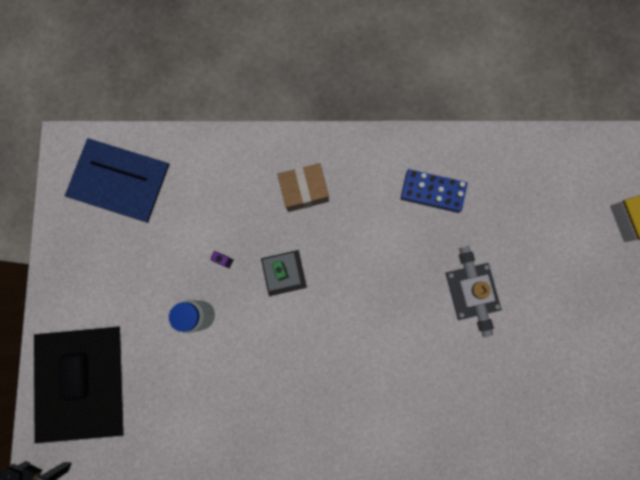

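View pics/side0.png

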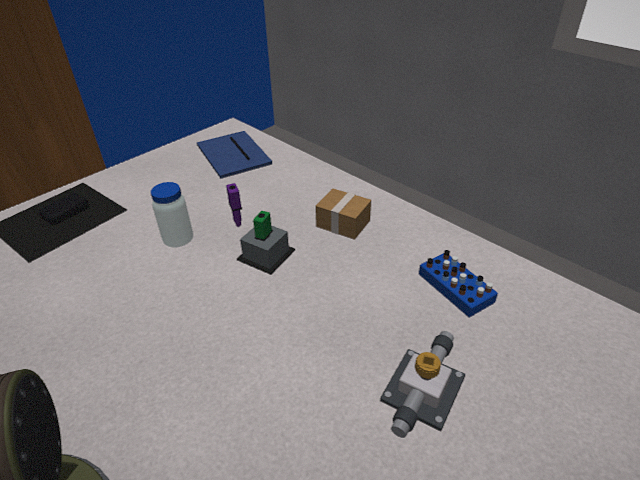

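View pics/wrist0.png

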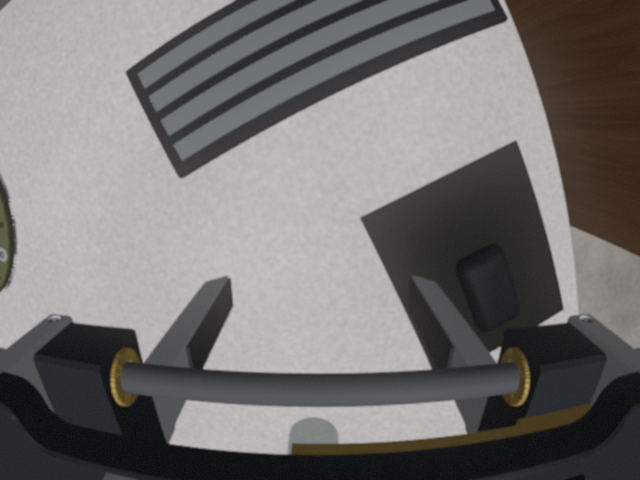

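Candidates for the driver are the green handle (top 280,269; side 262,225), standing in the grey stand, and the purple look-alike (top 221,259; side 234,203), which stands free. I choose the green one and check it in a close crop.

Run:
```python
from h import *
t=cv2.imread('pics/top0.png'); s=cv2.imread('pics/side0.png')
a=cv2.resize(t[235:305,245:325],(400,350),interpolation=3)
b=cv2.resize(t[240:340,430:510],(400,500),interpolation=3)[:350]
c=cv2.resize(s[200:280,225:305],(400,350),interpolation=3); 
d=cv2.resize(s[330:440,375:475],(400,350),interpolation=3)
cv2.imwrite('pics/crop0.png',np.vstack([np.hstack([a,cv2.resize(t[240:340,430:510],(400,350),interpolation=3)]),np.hstack([c,d])])[:600] if 0 else cv2.resize(np.vstack([np.hstack([a,cv2.resize(t[240:340,430:510],(400,350),interpolation=3)]),np.hstack([c,d])]),(680,595)))
g=cv2.cvtColor(t,cv2.COLOR_BGR2HSV)
def blob(lo,hi,img):
    m=cv2.inRange(cv2.cvtColor(img,cv2.COLOR_BGR2HSV),lo,hi)
    cs=cv2.findContours(m,0,2)[0]; 
    return [(cv2.contourArea(k),cv2.minAreaRect(k),cv2.moments(k)) for k in cs if cv2.contourArea(k)>25]
for nm,lo,hi in [('green',(45,100,40),(80,255,255)),('brass',(10,100,60),(28,255,255))]:
    for n,img in [('top',t),('side',s)]:
        for A,r,mm in blob(lo,hi,img): print(nm,n,A,r,mm['m10']/mm['m00'],mm['m01']/mm['m00'])
T=cal('top')
print('driver top', onz('top',280,269.5,0.105), 'stand top',onz('top',283.5,272,0.055))
# base plate corners
for uv in [(447,273),(490,263),(500,309),(459,319)]: print(onz('top',*uv,0.01))
print('base side'); 
for uv in [(411,350),(465,376),(440,427),(382,396)]: print(onz('side',*uv,0.01))
```

```text
green top 129.5 ((278.9000244140625, 269.6999816894531), (16.443843841552734, 9.486830711364746), 71.56504821777344) 278.91377091377086 269.7927927927928
green side 343.5 ((262.35150146484375, 224.51486206054688), (27.16451644897461, 16.51761817932129), 84.2894058227539) 262.0446385249879 224.6327025715672
brass top 191.5 ((481.0, 289.5), (15.0, 16.0), 90.0) 480.9120974760661 289.7589208006962
brass top 350.5 ((631.5, 217.0), (42.0, 15.0), 90.0) 633.7398953875415 211.9514978601997
brass top 466.0 ((289.85296630859375, 188.41177368164062), (33.22737503051758, 15.522278785705566), 75.96376037597656) 289.78969957081546 188.47210300429185
brass top 462.5 ((315.5823059082031, 182.0655059814453), (32.98313522338867, 15.397738456726074), 75.3791275024414) 315.5390990990991 182.02630630630628
brass side 485.0 ((427.20001220703125, 364.8999938964844), (24.981992721557617, 24.981992721557617), 18.434947967529297) 427.4632302405498 364.7652920962199
brass side 914.0 ((353.7477111816406, 216.17431640625), (30.075746536254883, 41.665443420410156), 16.699241638183594) 353.78191101385846 216.2711524434719
brass side 556.5 ((327.35693359375, 207.42462158203125), (22.772777557373047, 42.32065200805664), 23.38521957397461) 327.3447139862234 207.6996106618748
brass side 11828.5 ((24.10811424255371, 100.88311004638672), (189.1338348388672, 108.48087310791016), 70.66519165039062) 44.35548322554282 117.97648335235517
driver top [0.58198077 0.19851097 0.105     ] stand top [0.57999642 0.19638048 0.055     ]
[ 0.58359023 -0.16843549  0.01      ]
[ 0.60692652 -0.26533306  0.01      ]
[ 0.50447461 -0.28350947  0.01      ]
[ 0.48153402 -0.19230835  0.01      ]
base side
[ 0.58730219 -0.17256845  0.01      ]
[ 0.6052367  -0.26525165  0.01      ]
[ 0.50417053 -0.28568743  0.01      ]
[ 0.48536987 -0.192549    0.01      ]
```

View pics/crop0.png

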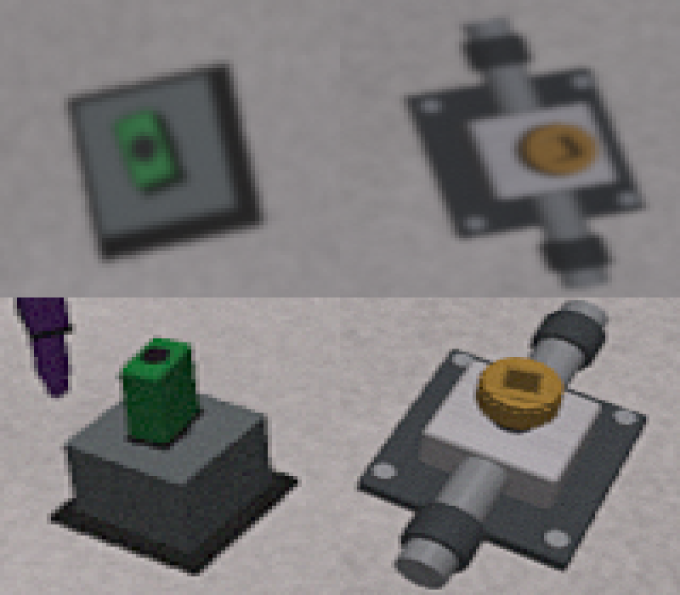

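The crop confirms it: the green handle stands in the grey stand, and the purple one is elsewhere. The brass head on the clamp leans. Next I work out the approach.

```bash
cat >> h.py <<'E'
def inc(target,yaw=None):
    o=ctrl.get_obs(); Rm=R.from_euler('xyz',o['eef_rot']); d=Rm.inv().apply(np.array(target)-o['ee_pos'])*1000
    out=[d.round(2)]
    if yaw is not None:
        Rt=R.from_euler('xyz',[np.pi,0,yaw]); out.append(np.degrees((Rm.inv()*Rt).as_rotvec()).round(2))
    return out
E
python3 - <<'E'
from h import *
o=ctrl.get_obs(); Rm=R.from_euler('xyz',o['eef_rot'])
c,W,t=cal('wrist'); pos=-W.T@t
print('cam in tool',Rm.inv().apply(pos-o['ee_pos']), 'axes', Rm.inv().apply(W)) # rows: cam axes
T=cal('top');S=cal('side')
# stand top corners side/top
print('stand foot centre?')
for uv in [(262,258),(298,250),(306,288),(270,296)]: print(onz('top',*uv,0.003,T))
print('inc',inc([0.581,0.197,0.222],1.89))
print('bottle',onz('top',184,317,.13), 'purple',onz('top',221,259,.1))
E
```

```text
cam in tool [-0.00034118 -0.07898914 -0.16225356] axes [[ 9.99999850e-01 -4.74806226e-04  2.72055573e-04]
 [ 5.30467720e-04  9.63180450e-01 -2.68855239e-01]
 [-1.34384468e-04  2.68855343e-01  9.63180558e-01]]
stand foot centre?
[0.6150844  0.25213281 0.003     ]
[0.6341889  0.16938884 0.003     ]
[0.54725786 0.14973589 0.003     ]
[0.52838464 0.23156172 0.003     ]
inc [array([-1.5238e+02,  4.6736e+02,  1.3000e-01]), array([-2.000e-02,  5.000e-02, -3.994e+01])]
bottle [0.48341578 0.38677255 0.13      ] purple [0.60337328 0.32373886 0.1       ]
```

Emit:
{"api": "drive_tool", "payload": {
  "increments": [
    [[0,0,0],[-15,47,0],1],
    [[0,0,0],[-15,47,0],1],
    [[0,0,0],[-15,47,0],1],
    [[0,0,0],[-15,47,0],1],
    [[0,0,0],[-15,47,0],1],
    [[0,0,0],[-15,47,0],1],
    [[0,0,0],[-15,47,0],1],
    [[0,0,0],[-15,47,0],1],
    [[0,0,0],[-16,46,0],1],
    [[0,0,0],[-16,45,0],1],
    [[0,0,-8],[0,0,0],1],
    [[0,0,-8],[0,0,0],1],
    [[0,0,-8],[0,0,0],1],
    [[0,0,-8],[0,0,0],1],
    [[0,0,-8],[0,0,0],1],
    [[0,0,0],[0,0,0],1]
  ]
}}

```text
time_s: 2.15
ee_pos: [0.5808, 0.1976, 0.2222]
eef_rot: [-3.141, -0.0, 1.89]
force: [-0.8, -0.5, -0.3]
grip_width: 0.0939
```

Run:
```python
from h import *
o=ctrl.get_obs(); print(o['time_s'],o['ee_pos'],o['eef_rot'])
snap('wrist','w1')
```

```text
2.15 [0.58080503 0.19764139 0.22217967] [-3.14112186e+00 -1.06023082e-05  1.89031724e+00]
```

View pics/w1.png

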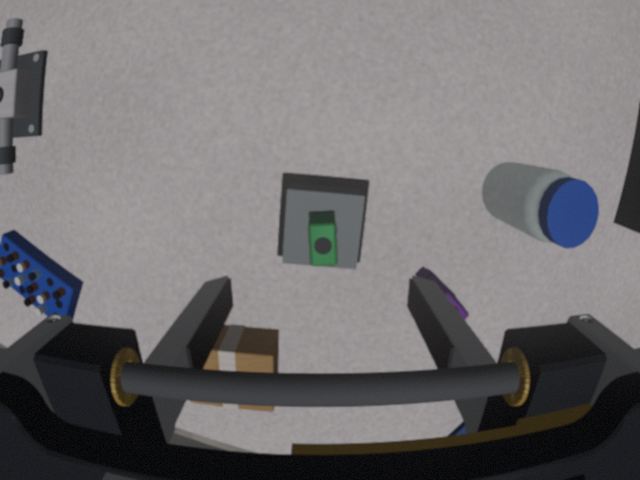

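The green handle top is at (322,244), with corners near (310,222) and (336,265). The purple driver is at (443,293) beside the right finger, the stand is at (323,225), and the clamp is at the left edge.

Run:
```python
from h import *
im=cv2.imread('pics/w1.png'); C=cal('wrist')
cv2.imwrite('pics/w1c.png',cv2.resize(im[165:285,265:385],(600,600),interpolation=cv2.INTER_CUBIC))
hsv=cv2.cvtColor(im,cv2.COLOR_BGR2HSV)
m=cv2.inRange(hsv,(45,100,30),(85,255,255)); m[:, :300]=0
k=max(cv2.findContours(m,0,2)[0],key=cv2.contourArea); print(cv2.boundingRect(k), hsv[240,314],hsv[216,322])
m2=cv2.inRange(hsv,(45,100,95),(85,255,255)); m2=cv2.morphologyEx(m2,cv2.MORPH_CLOSE,np.ones((9,9)))
k=max(cv2.findContours(m2,0,2)[0],key=cv2.contourArea); b=cv2.boxPoints(cv2.minAreaRect(k)); print(b)
P=np.array([onz('wrist',*q,0.105,C) for q in b]); print(P, P.mean(0), np.linalg.norm(np.diff(P,axis=0),axis=1))
```

```text
(309, 222, 27, 43) [ 68 115 115] [64 61 59]
[[310. 224.]
 [335. 224.]
 [335. 264.]
 [310. 264.]]
[[0.56912789 0.18607282 0.105     ]
 [0.56309638 0.20439901 0.105     ]
 [0.59397304 0.21494131 0.105     ]
 [0.60018166 0.19604038 0.105     ]] [0.58159475 0.20036338 0.105     ] [0.01929322 0.03262681 0.01989453]
```

View pics/w1c.png

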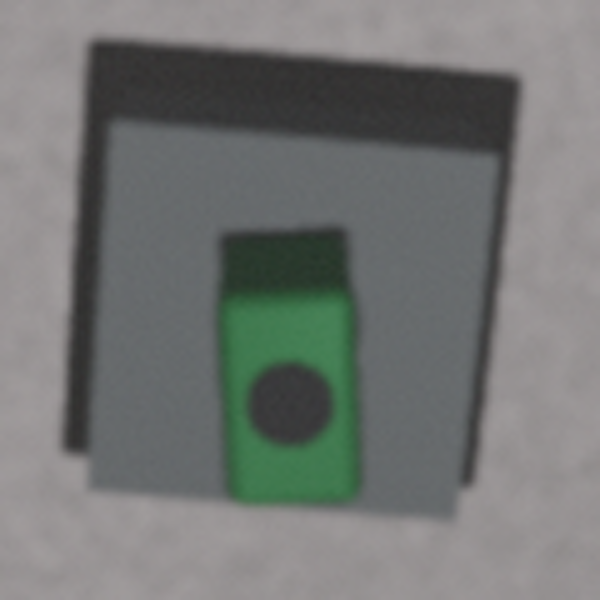

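Run:
```python
from h import *
C=cal('wrist')
f=lambda p,z:onz('wrist',265+p[0]/5,165+p[1]/5,z,C)
P=np.array([f(q,.105) for q in [(222,291),(354,288),(361,498),(236,503)]]); print(P.mean(0)); 
for a,b in [(0,3),(1,2)]: d=P[b]-P[a]; print('hx',np.linalg.norm(d),np.arctan2(d[1],d[0]))
for a,b in [(0,1),(3,2)]: d=P[b]-P[a]; print('hy',np.linalg.norm(d),np.arctan2(d[1],d[0])-np.pi/2)
print('disc',f((290,404),.105))
S=np.array([f(q,.055) for q in [(110,120),(500,152),(457,520),(88,488)]]); print('stand',S.mean(0))
D=f((290,404),.105); d=S[1]-S[0]; print(np.arctan2(d[1],d[0])-np.pi/2)
print(inc([D[0],D[1],.078]))
```

```text
[0.58133693 0.20123945 0.105     ]
hx 0.03465141077168425 0.3745716887705936
hx 0.034277185844401384 0.3621600526487461
hy 0.020364640139529655 0.3412879958287167
hy 0.019930206500449577 0.35947743266934484
disc [0.58262627 0.20111285 0.105     ]
stand [0.58205014 0.20118111 0.055     ]
0.23634740340122695
[array([  2.72,   2.86, 144.21])]
```

Emit:
{"api": "drive_tool", "payload": {
  "increments": [
    [[0,0,-2.3],[0,0,0],1],
    [[0,0,0],[2.5,3,36],1],
    [[0,0,0],[0,0,36],1],
    [[0,0,0],[0,0,36],1],
    [[0,0,0],[0,0,24],1],
    [[0,0,0],[0,0,12],1],
    [[0,0,0],[0,0,0],1],
    [[0,0,0],[0,0,0],0.4],
    [[0,0,0],[0,0,0],0.1],
    [[0,0,0],[0,0,0],0],
    [[0,0,0],[0,0,0],0],
    [[0,0,0],[0,0,0],0]
  ],
  "squeeze": 45
}}

```text
time_s: 3.7
ee_pos: [0.5828, 0.2011, 0.0785]
eef_rot: [3.142, 0.0, 1.931]
force: [-0.6, -0.4, 0.2]
grip_width: 0.0474
```

Run:
```python
from h import *
o=ctrl.get_obs(); print(o['time_s'],o['ee_pos'],o['eef_rot'],o['force'],o['moment'],o['grip_width'])
```

```text
3.7 [0.58281556 0.20105299 0.07853375] [3.14155504e+00 3.53527526e-07 1.93120752e+00] [-0.58886351 -0.38027303  0.22199707] [ 0.01118716 -0.01571951  0.01404867] 0.04736580154679978
```

Emit:
{"api": "drive_tool", "payload": {
  "increments": [
    [[0,0,0],[0,0,0],0],
    [[0,0,0],[0,0,0],0],
    [[0,0,0],[0,0,0],0],
    [[0,0,0],[0,0,0],0]
  ]
}}

```text
time_s: 4.2
ee_pos: [0.5828, 0.201, 0.0784]
eef_rot: [-3.142, 0.0, 1.931]
force: [0.0, -0.6, 0.3]
grip_width: 0.0217
```

Run:
```python
from h import *
o=ctrl.get_obs(); print(o['time_s'],o['ee_pos'],o['eef_rot'],o['force'],o['moment'],o['grip_width'])
snap('wrist','w2')
```

```text
4.2 [0.58279822 0.20104986 0.07843605] [-3.14154244e+00  2.29301712e-05  1.93125085e+00] [ 0.00078612 -0.63376283  0.25131625] [-0.0086326  -0.03135088  0.04941145] 0.021720911831651837
```

View pics/w2.png

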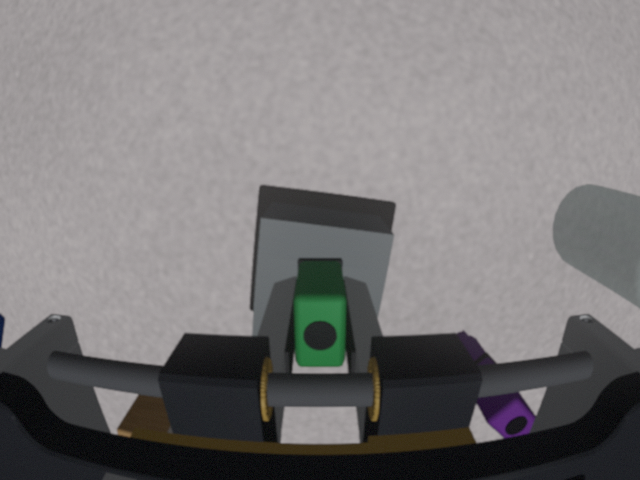

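The driver is gripped, with its handle disc at (320,334) central between the pads. I check its offset in the hand and plan the lift and carry.

Run:
```python
from h import *
o=ctrl.get_obs()
D=onz('wrist',320,334,.105); print(D, R.from_euler('xyz',o['eef_rot']).inv().apply(D-o['ee_pos']))
# wanted hover: near clamp, offset so camera sees screw
print(inc([0.545,-0.228,0.26]))
```

```text
[0.58181885 0.2009755  0.105     ] [ 0.00028763 -0.00094563 -0.02656841]
[array([-388.14, -186.69, -181.56])]
```

Emit:
{"api": "drive_tool", "payload": {
  "increments": [
    [[0,0,0],[0,0,-15],0],
    [[0,0,0],[0,0,-35],0],
    [[0,0,0],[0,0,-35],0],
    [[0,0,0],[0,0,-35],0],
    [[0,0,0],[-15,-4,0],0],
    [[0,0,0],[-30,-9,0],0],
    [[0,0,0],[-39,-12,0],0],
    [[0,0,0],[-39,-12,0],0],
    [[0,0,0],[-39,-12,0],0],
    [[0,0,0],[-39,-12,0],0],
    [[0,0,0],[-39,-12,0],0],
    [[0,0,0],[-39,-12,0],0],
    [[0,0,0],[-39,-12,0],0],
    [[0,0,0],[-36,-11,0],0],
    [[0,0,0],[-24,-7,0],0],
    [[0,0,0],[-11,-4,0],0],
    [[0,0,0],[0,0,0],0]
  ]
}}

```text
time_s: 6.38
ee_pos: [0.6085, -0.2049, 0.1981]
eef_rot: [-3.141, -0.0, 1.931]
force: [0.3, 0.4, -1.9]
grip_width: 0.0217
```

Run:
```python
from h import *
o=ctrl.get_obs(); print(o['time_s'],o['ee_pos'],o['eef_rot'],o['force'],o['moment'],o['grip_width'])
snap('wrist','w3'); snap('side','s3')
```

```text
6.375 [ 0.60853657 -0.20491755  0.19808731] [-3.14130355e+00 -4.51219338e-04  1.93089552e+00] [ 0.27905689  0.42209203 -1.86527539] [ 0.0960629   0.04592649 -0.03417829] 0.021678043345818375
```

View pics/w3.png

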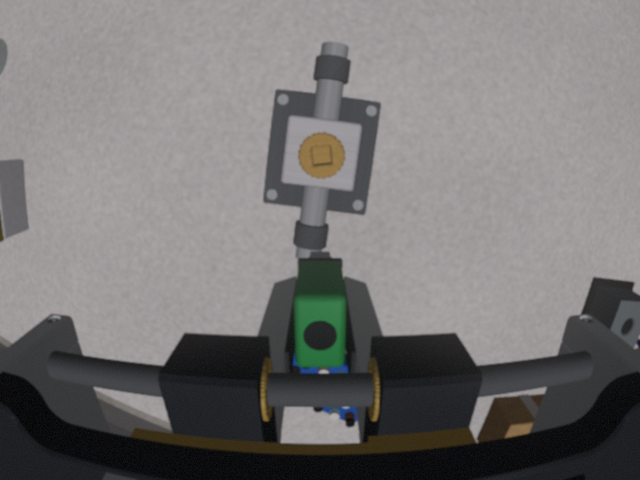

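View pics/s3.png

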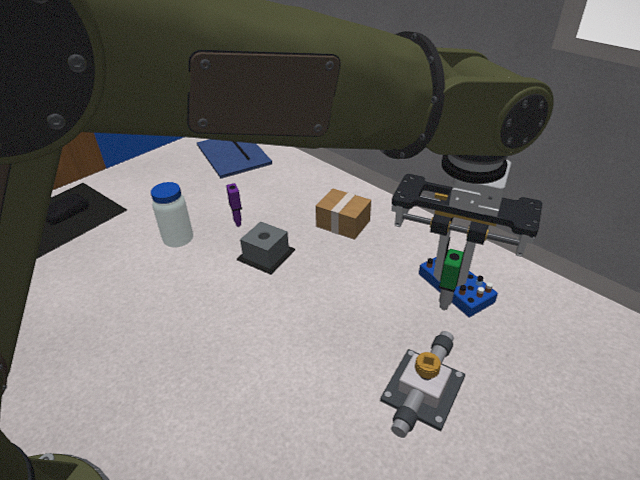

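The screw head is at (322,155), below and ahead of the camera in the wrist view, and its socket shows near (321,156). The driver hangs straight in the hand.

Run:
```python
from h import *
im=cv2.imread('pics/w3.png')
cv2.imwrite('pics/w3c.png',cv2.resize(im[110:200,277:367],(720,720),interpolation=cv2.INTER_CUBIC)[:600*720//600][:, :][60:660])
```

```text
(no output)
```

View pics/w3c.png

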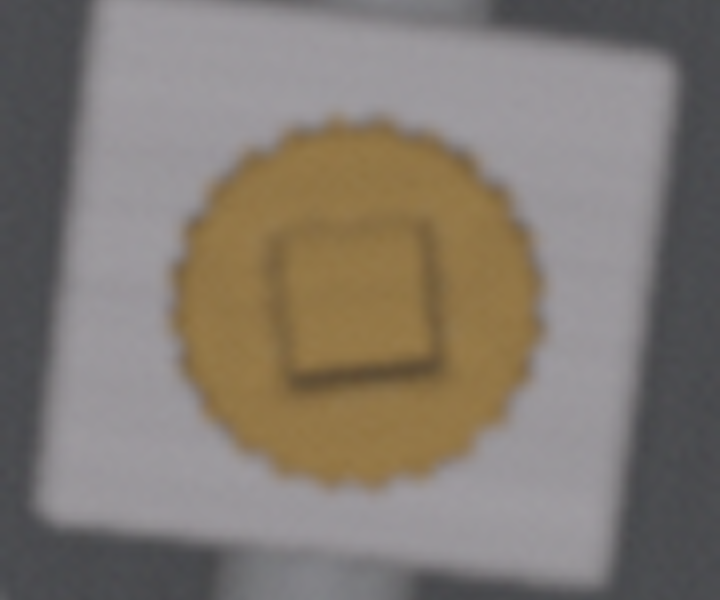

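Run:
```python
from h import *
C=cal('wrist'); f=lambda p,z:onz('wrist',277-.5+(p[0]+.5)/8,117.5-.5+(p[1]+.5)/8,z,C)
im=cv2.imread('pics/w3.png'); hsv=cv2.cvtColor(im,cv2.COLOR_BGR2HSV)
m=cv2.inRange(hsv,(10,90,60),(30,255,255)); m[:110]=0;m[200:]=0;m[:,:290]=0;m[:,360:]=0
k=max(cv2.findContours(m,0,2)[0],key=cv2.contourArea); e=cv2.fitEllipse(cv2.convexHull(k)); print(e)
H=onz('wrist',*e[0],.0719,C); print('head top',H)
P=np.array([f(q,.072) for q in [(275,230),(427,217),(440,366),(292,384)]]); print('mouth',P.mean(0), np.linalg.norm(P-np.roll(P,1,0),axis=1))
for a,b in [(0,1),(1,2),(2,3),(3,0)]: d=P[b]-P[a]; print((np.arctan2(d[1],d[0]))%(np.pi/2))
# block top
g=cv2.inRange(hsv,(0,0,115),(180,60,200)); g2=g|m
g2[:100]=0;g2[205:]=0;g2[:,:270]=0;g2[:,:]=g2
cv2.imwrite('pics/g2.png',g2)
B=np.array([f(q,.04) for q in [(97,-12),(684,52),(608,592),(35,520)]]); print('block',B.mean(0),np.linalg.norm(B-np.roll(B,1,0),axis=1)); d=B[0]-B[3]; print(np.arctan2(d[1],d[0])); d=B[1]-B[2]; print(np.arctan2(d[1],d[0]))
PL=np.array([onz('wrist',*q,.01,C) for q in [(276,91),(381,103),(367,213),(265,202)]]);print('plate',PL.mean(0),np.linalg.norm(PL-np.roll(PL,1,0),axis=1))
# side view: head and block
s=cv2.imread('pics/s3.png'); cv2.imwrite('pics/s3c.png',cv2.resize(s[335:440,375:475],(600,600*105//100)[:2],interpolation=cv2.INTER_CUBIC)[:600])
```

```text
((321.1292724609375, 155.02207946777344), (44.40321731567383, 44.66073226928711), 93.56659698486328)
head top [ 0.54536491 -0.22652161  0.0719    ]
mouth [ 0.54488492 -0.22650043  0.072     ] [0.01507151 0.01465095 0.01454329 0.01440524]
0.44839979319703405
0.45142292003079276
0.4848744648830814
0.46825642828866787
block [ 0.54482857 -0.22662252  0.04      ] [0.05807144 0.06285276 0.05932146 0.06274976]
-2.9053195403832657
-2.9068829079654543
plate [ 0.5445277  -0.22538612  0.01      ] [0.10657739 0.09855077 0.10645654 0.09891028]
```

View pics/s3c.png

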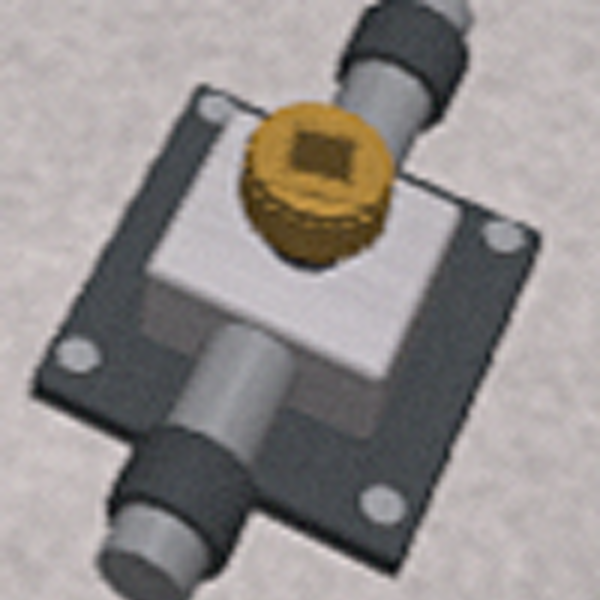

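Run:
```python
from h import *
s=cv2.imread('pics/s3.png'); t=cv2.imread('pics/top0.png')
cv2.imwrite('pics/tc.png',cv2.resize(t[255:330,440:515],(600,600),interpolation=cv2.INTER_CUBIC))
fs=lambda p,z:onz('side',375-.5+(p[0]+.5)/6,335-.5+(p[1]+.5)/6,z)
# head top face ellipse: left(245,160), right(395,165), top(320,100), bottom ~ (318,218)
print('mouth side', fs((323,155),.072))
B=np.array([fs(q,.04) for q in [(238,108),(462,208),(382,382),(148,270)]]); print('block side',B.mean(0),np.linalg.norm(B-np.roll(B,1,0),axis=1))
for q in B: print(q)
PL=np.array([fs(q,.01) for q in [(205,88),(541,238),(397,568),(35,385)]]);print('plate side',PL.mean(0),np.linalg.norm(PL-np.roll(PL,1,0),axis=1))
print(fs((205,88),.01))
print('projected mouth if upright', proj('side',[.5448,-.2266,.072]),'obs',375+323/6,335+155/6)
print('top', proj('top',[.5448,-.2266,.072]))
```

```text
mouth side [ 0.54671397 -0.22684894  0.072     ]
block side [ 0.54465841 -0.22792453  0.04      ] [0.05823349 0.06188653 0.05826068 0.06218689]
[ 0.56596539 -0.1910107   0.04      ]
[ 0.57999952 -0.25128496  0.04      ]
[ 0.52337313 -0.26498749  0.04      ]
[ 0.5092956  -0.20441495  0.04      ]
plate side [ 0.54392839 -0.22858935  0.01      ] [0.10887327 0.09680644 0.10881288 0.09715914]
[ 0.5859513  -0.16890403  0.01      ]
projected mouth if upright (np.float64(427.53351399646033), np.float64(361.08972021740095)) obs 428.8333333333333 360.8333333333333
top (np.float64(482.32930694292077), np.float64(289.81638494036724))
```

View pics/tc.png

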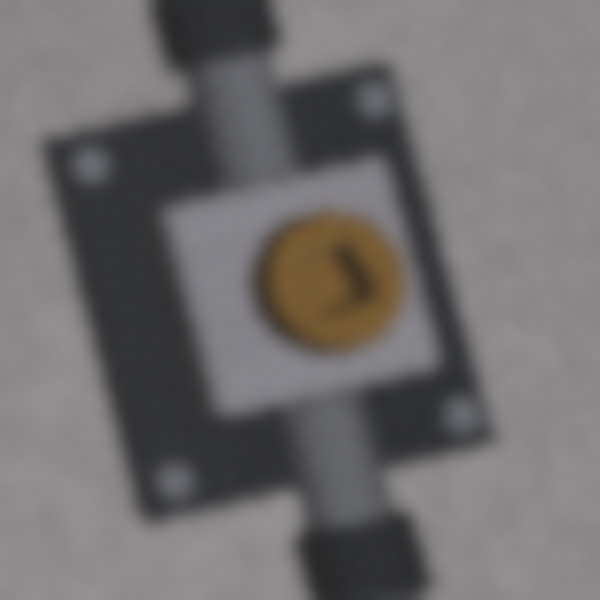

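Emit:
{"api": "drive_tool", "payload": {
  "increments": [
    [[0,0,0],[-17,-15,0],0],
    [[0,0,0],[-17,-15,0],0],
    [[0,0,0],[-17,-15,0],0],
    [[0,0,0],[-17,-15,0],0],
    [[0,0,9],[0,0,0],0],
    [[0,0,9.5],[0,0,0],0],
    [[0,0,9.5],[0,0,0],0],
    [[0,0,9.5],[0,0,0],0],
    [[0,0,9.5],[0,0,0],0],
    [[0,0,9.5],[0,0,0],0],
    [[0,0,9.5],[0,0,0],0],
    [[0,0,9.5],[0,0,10],0],
    [[0,0,8.6],[0,0,10],0],
    [[0,0,0],[0,0,0],0],
    [[0,0,0],[0,0,0],0]
  ]
}}

```text
time_s: 8.35
ee_pos: [0.5764, -0.2903, 0.1789]
eef_rot: [3.141, -0.0, 0.466]
force: [-0.2, 0.0, -0.7]
grip_width: 0.0216
```

Run:
```python
from h import *
o=ctrl.get_obs(); print(o['time_s'],o['qpos'],o['ee_pos'],o['eef_rot'],o['force'],o['moment'],o['grip_width'])
im,c=snap('wrist','w4'); im=im[:,:,::-1]
print(proj('wrist',[.545,-.227,.06]))
snap('side','s4');snap('top','t4')
```

```text
8.35 [-5.23234058e-01  5.47738133e-01  1.27407914e+00  3.87270816e-06
  1.31922571e+00 -9.89644201e-01] [ 0.576439   -0.29027271  0.17893248] [ 3.14113528e+00 -3.04899157e-04  4.66409249e-01] [-0.1881019   0.0172487  -0.72235977] [-0.06681871  0.03288514 -0.07168666] 0.021635926508885493
(np.float64(320.96854952094026), np.float64(150.15541867881097))
```

View pics/w4.png

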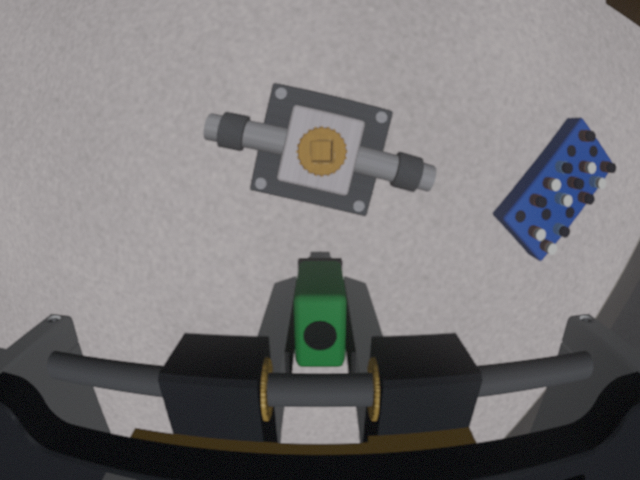

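View pics/t4.png

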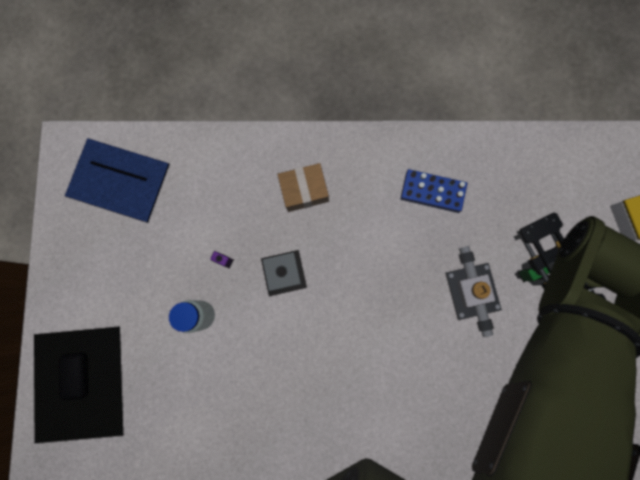

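View pics/s4.png

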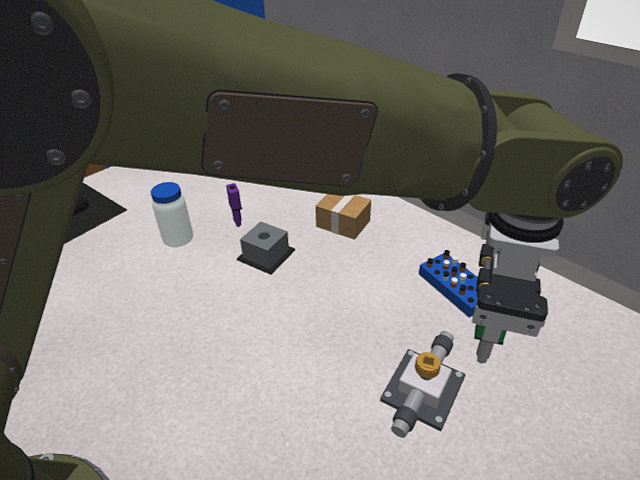

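The head is at (322,151) in the wrist view. I crop it closely to get the socket, block and lean from this second viewing direction.

Run:
```python
from h import *
im=cv2.imread('pics/w4.png'); cv2.imwrite('pics/w4c.png',cv2.resize(im[100:205,262:387],(750,630),interpolation=cv2.INTER_CUBIC)[:600])
```

```text
(no output)
```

View pics/w4c.png

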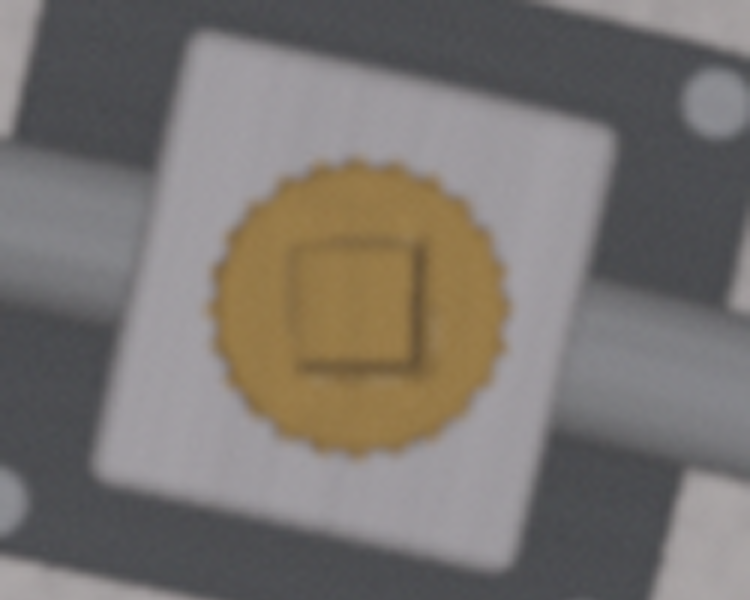

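Run:
```python
from h import *
C=cal('wrist'); f=lambda p,z:onz('wrist',262-.5+(p[0]+.5)/6,100-.5+(p[1]+.5)/6,z,C)
P=np.array([f(q,.072) for q in [(292,243),(424,239),(426,375),(298,370)]]); print('mouth',P.mean(0), np.linalg.norm(P-np.roll(P,1,0),axis=1))
for a,b in [(0,1),(1,2),(2,3),(3,0)]: d=P[b]-P[a]; print((np.arctan2(d[1],d[0]))%(np.pi/2))
B=np.array([f(q,.04) for q in [(187,25),(620,128),(513,578),(89,482)]]); print('block',B.mean(0),np.linalg.norm(B-np.roll(B,1,0),axis=1))
print('head',f((360,308),.072))
PL=np.array([onz('wrist',*q,.01,C) for q in [(274,82),(393,110),(367,216),(249,189)]]);print('plate',PL.mean(0),np.linalg.norm(PL-np.roll(PL,1,0),axis=1))
T=cal('top'); ft=lambda p,z:onz('top',440-.5+(p[0]+.5)/8,255-.5+(p[1]+.5)/8,z,T)
print('top head',ft((333,282),.072)); B=np.array([ft(q,.04) for q in [(163,207),(384,156),(442,363),(217,417)]]);print('top block',B.mean(0),np.linalg.norm(B-np.roll(B,1,0),axis=1))
# driver tip in side view
print('driver tip exp', proj('side',[.5764,-.2903,.099]))
s=cv2.imread('pics/s4.png'); cv2.imwrite('pics/s4c.png',cv2.resize(s[310:380,450:530],(640,560),interpolation=cv2.INTER_CUBIC))
print(inc([.5458,-.2268,.1789]))
```

```text
mouth [ 0.54547856 -0.22660685  0.072     ] [0.01536588 0.01574663 0.01644101 0.0153748 ]
0.49695300032521667
0.4838760077031412
0.4269795868805333
0.5096088678462447
block [ 0.54484906 -0.2273305   0.04      ] [0.06341691 0.0593007  0.06306514 0.05922775]
head [ 0.54554925 -0.22675291  0.072     ]
plate [ 0.5451668  -0.22682732  0.01      ] [0.09907987 0.10795178 0.09926153 0.11027283]
top head [ 0.54478624 -0.22421271  0.072     ]
top block [ 0.54472662 -0.22561803  0.04      ] [0.05809139 0.06202552 0.05756279 0.06281766]
driver tip exp (np.float64(480.2148687693189), np.float64(361.9006864925398))
[array([ 8.300e-01, -7.025e+01, -1.000e-02])]
```

View pics/s4c.png

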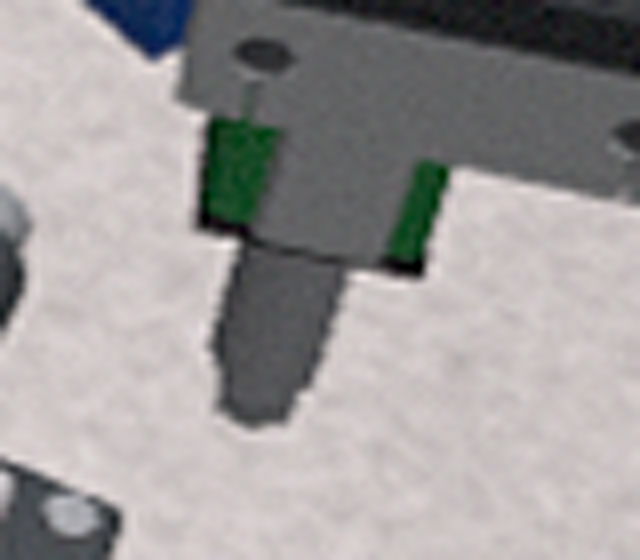

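Emit:
{"api": "drive_tool", "payload": {
  "increments": [
    [[0,0,0],[0,-10,0],0],
    [[0,0,0],[0,-20,0],0],
    [[0,0,0],[0,-20,0],0],
    [[0,0,0],[0,-14,0],0],
    [[0,0,0],[0.5,-5.5,0],0],
    [[0,0,0],[0,0,10],0],
    [[0,0,0],[0,0,10],0],
    [[0,0,0],[0,0,3],0],
    [[0,0,0],[0,0,0],0],
    [[0,0,0],[0,0,0],0]
  ]
}}

```text
time_s: 9.75
ee_pos: [0.546, -0.2275, 0.1556]
eef_rot: [3.141, -0.0, 0.463]
force: [0.9, -0.1, -2.3]
grip_width: 0.0218
```

Run:
```python
from h import *
o=ctrl.get_obs(); print(o['time_s'],o['ee_pos'],o['eef_rot'],o['force'],o['moment'],o['grip_width'])
s,_=snap('side','s5');s=s[:,:,::-1]; cv2.imwrite('pics/s5c.png',cv2.resize(s[300:430,370:490],(552,598),interpolation=cv2.INTER_CUBIC))
snap('wrist','w5')
```

```text
9.75 [ 0.54598388 -0.2274854   0.15563656] [ 3.14131311e+00 -1.68112872e-04  4.63295654e-01] [ 0.85053971 -0.08251742 -2.2630412 ] [-0.04977314  0.04206692  0.02940513] 0.021791558355794872
```

View pics/s5c.png

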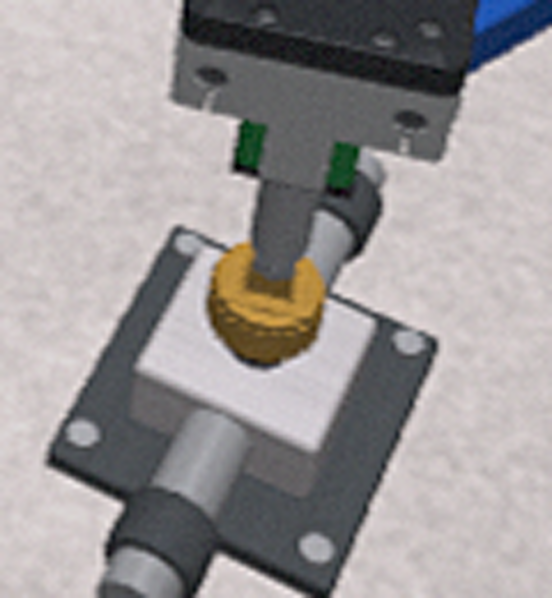

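View pics/w5.png

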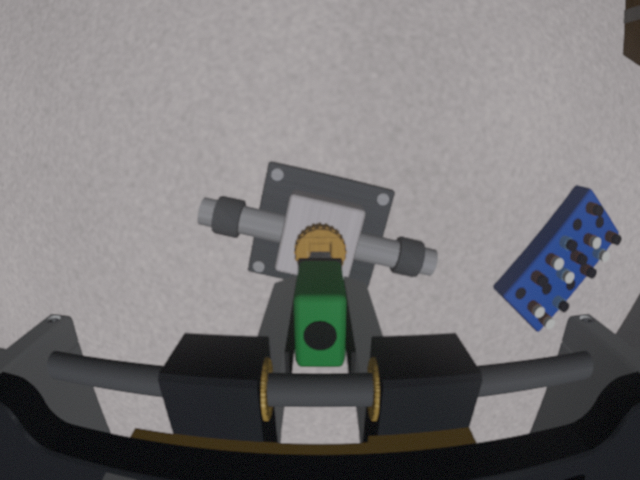

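The driver tip is just above the socket mouth: in the side view the tip is at (430,359) and the mouth at (429,361). I lower it gently.

Emit:
{"api": "drive_tool", "payload": {
  "increments": [
    [[0,0,0],[0,0,2],0],
    [[0,0,0],[0,0,2],0],
    [[0,0,0],[0,0,2],0],
    [[0,0,0],[0,0,2],0],
    [[0,0,0],[0,0,0],0]
  ]
}}

```text
time_s: 10.48
ee_pos: [0.5458, -0.2273, 0.1472]
eef_rot: [-3.141, 0.0, 0.463]
force: [-0.4, 0.1, -1.7]
grip_width: 0.0218
```

Emit:
{"api": "drive_tool", "payload": {
  "increments": [
    [[0,0,0],[0,0,1],0],
    [[0,0,0],[0,0,1],0],
    [[0,0,0],[0,0,1],0],
    [[0,0,0],[0,0,0],0]
  ]
}}

```text
time_s: 10.98
ee_pos: [0.5458, -0.2273, 0.1443]
eef_rot: [-3.141, 0.0, 0.464]
force: [0.3, -0.8, -1.3]
grip_width: 0.0219
```

Emit:
{"api": "drive_tool", "payload": {
  "increments": [
    [[0,0,0],[0,0,1],0],
    [[0,0,0],[0,0,1],0],
    [[0,0,0],[0,0,0],0]
  ]
}}

```text
time_s: 11.35
ee_pos: [0.5458, -0.2273, 0.1423]
eef_rot: [-3.141, 0.0, 0.463]
force: [-0.5, -0.5, -1.9]
grip_width: 0.0217
```

Emit:
{"api": "drive_tool", "payload": {
  "increments": [
    [[0,0,0],[0,0,1],0],
    [[0,0,0],[0,0,1],0],
    [[0,0,0],[0,0,0],0]
  ]
}}

```text
time_s: 11.72
ee_pos: [0.5458, -0.2273, 0.1403]
eef_rot: [-3.141, 0.0, 0.463]
force: [0.2, 0.3, -0.8]
grip_width: 0.0217
```

Emit:
{"api": "drive_tool", "payload": {
  "increments": [
    [[0,0,0],[0,0,1],0],
    [[0,0,0],[0,0,1],0],
    [[0,0,0],[0,0,0],0]
  ]
}}

```text
time_s: 12.1
ee_pos: [0.5459, -0.2273, 0.1383]
eef_rot: [-3.141, 0.0, 0.463]
force: [-0.2, 0.9, -1.8]
grip_width: 0.0218
```

Emit:
{"api": "drive_tool", "payload": {
  "increments": [
    [[0,0,0],[0,0,1],0],
    [[0,0,0],[0,0,0.5],0],
    [[0,0,0],[0,0,0],0]
  ]
}}

```text
time_s: 12.48
ee_pos: [0.5459, -0.2273, 0.1369]
eef_rot: [-3.142, -0.0, 0.463]
force: [-0.1, 0.5, -1.4]
grip_width: 0.022
```

Run:
```python
from h import *
s,_=snap('side','s6');s=s[:,:,::-1]; cv2.imwrite('pics/s6c.png',cv2.resize(s[300:430,370:490],(552,598),interpolation=cv2.INTER_CUBIC))
```

```text
(no output)
```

View pics/s6c.png

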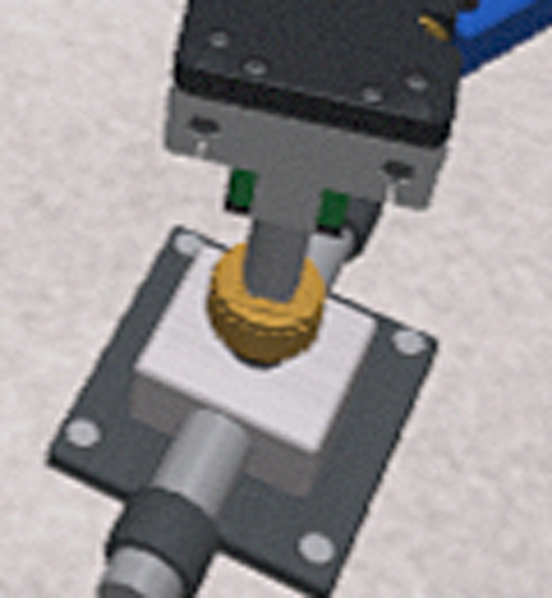

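Emit:
{"api": "drive_tool", "payload": {
  "increments": [
    [[0,0,0],[0,0,0.5],0],
    [[0,0,0],[0,0,0.5],0],
    [[0,0,0],[0,0,0],0]
  ]
}}

```text
time_s: 12.9
ee_pos: [0.5459, -0.2273, 0.1359]
eef_rot: [-3.142, 0.0, 0.463]
force: [-0.3, 1.1, -1.6]
grip_width: 0.0216
```

Emit:
{"api": "drive_tool", "payload": {
  "increments": [
    [[0,0,0],[0,0,0.5],0],
    [[0,0,0],[0,0,0],0]
  ]
}}

```text
time_s: 13.15
ee_pos: [0.5459, -0.2273, 0.1356]
eef_rot: [3.141, -0.0, 0.463]
force: [-1.0, 0.1, -0.1]
grip_width: 0.0215
```

Emit:
{"api": "drive_tool", "payload": {
  "increments": [
    [[0,0,0],[0,0,0.4],0],
    [[0,0,0],[0,0,0],0]
  ]
}}

```text
time_s: 13.4
ee_pos: [0.546, -0.2274, 0.1354]
eef_rot: [3.141, -0.0, 0.463]
force: [-1.3, 0.7, 2.9]
grip_width: 0.0216
```

Emit:
{"api": "drive_tool", "payload": {
  "increments": [
    [[0,0,0],[0,0,-1.5],0],
    [[0,0,0],[0.5,0.1,0],0],
    [[0,0,0],[0.5,0.1,0],0],
    [[0,0,0],[0,0,0],0]
  ]
}}

```text
time_s: 13.9
ee_pos: [0.5469, -0.227, 0.1364]
eef_rot: [-3.141, 0.0, 0.464]
force: [0.2, 0.2, -1.4]
grip_width: 0.0219
```

Emit:
{"api": "drive_tool", "payload": {
  "increments": [
    [[0,0,0],[0.5,0.1,0],0],
    [[0,0,0],[0.5,0.1,0],0],
    [[0,0,0],[0,0,0],0]
  ]
}}

```text
time_s: 14.28
ee_pos: [0.5476, -0.2268, 0.1363]
eef_rot: [-3.141, 0.001, 0.463]
force: [-2.4, -0.7, -2.7]
grip_width: 0.0218
```

Emit:
{"api": "drive_tool", "payload": {
  "increments": [
    [[0,0,0],[0.5,0.1,0],0],
    [[0,0,0],[0,0,0],0]
  ]
}}

```text
time_s: 14.52
ee_pos: [0.5483, -0.2266, 0.1365]
eef_rot: [-3.141, 0.0, 0.463]
force: [-2.9, -0.8, -2.1]
grip_width: 0.0216
```

Emit:
{"api": "drive_tool", "payload": {
  "increments": [
    [[0,0,0],[0.5,0.1,0],0],
    [[0,0,0],[0,0,0],0]
  ]
}}

```text
time_s: 14.78
ee_pos: [0.5489, -0.2265, 0.1365]
eef_rot: [3.142, 0.0, 0.463]
force: [-0.9, -0.8, -2.7]
grip_width: 0.022
```

Emit:
{"api": "drive_tool", "payload": {
  "increments": [
    [[0,0,0],[0.5,0.1,0],0],
    [[0,0,0],[0,0,0],0]
  ]
}}

```text
time_s: 15.02
ee_pos: [0.5494, -0.2264, 0.1366]
eef_rot: [3.141, -0.0, 0.463]
force: [-1.1, -1.0, -2.3]
grip_width: 0.0216
```

Emit:
{"api": "drive_tool", "payload": {
  "increments": [
    [[0,0,0],[0.5,0.1,0],0],
    [[0,0,0],[0,0,0],0]
  ]
}}

```text
time_s: 15.28
ee_pos: [0.5499, -0.2262, 0.1366]
eef_rot: [3.142, -0.0, 0.463]
force: [-2.3, -1.4, -2.6]
grip_width: 0.0219
```

Emit:
{"api": "drive_tool", "payload": {
  "increments": [
    [[0,0,0],[0.5,0.1,0],0],
    [[0,0,0],[0,0,0],0]
  ]
}}

```text
time_s: 15.52
ee_pos: [0.5502, -0.2262, 0.1365]
eef_rot: [-3.141, 0.0, 0.463]
force: [-4.0, -1.5, -1.8]
grip_width: 0.0218
```

Emit:
{"api": "drive_tool", "payload": {
  "increments": [
    [[0,0,0],[0.5,0.1,0],0],
    [[0,0,0],[0,0,0],0]
  ]
}}

```text
time_s: 15.78
ee_pos: [0.5504, -0.2261, 0.1364]
eef_rot: [-3.141, 0.001, 0.463]
force: [-5.9, -3.1, -0.7]
grip_width: 0.022
```

Emit:
{"api": "drive_tool", "payload": {
  "increments": [
    [[0,0,0],[0.5,0.1,0],0],
    [[0,0,0],[0,0,0],0]
  ]
}}

```text
time_s: 16.02
ee_pos: [0.5507, -0.226, 0.1364]
eef_rot: [-3.141, 0.002, 0.463]
force: [-7.4, -2.2, -0.7]
grip_width: 0.0218
```

Emit:
{"api": "drive_tool", "payload": {
  "increments": [
    [[0,0,0],[-1,-0.2,0],0],
    [[0,0,0],[-1,-0.2,0],0],
    [[0,0,0],[-1,-0.2,0],0],
    [[0,0,0],[-1,-0.2,0],0],
    [[0,0,0],[-1,-0.2,0],0],
    [[0,0,0],[-1,-0.2,0],0],
    [[0,0,0],[-1,-0.2,0],0],
    [[0,0,0],[0,0,0],0]
  ]
}}

```text
time_s: 17.02
ee_pos: [0.5443, -0.2277, 0.1365]
eef_rot: [-3.141, -0.0, 0.463]
force: [1.1, 2.5, -2.7]
grip_width: 0.0215
```

Emit:
{"api": "drive_tool", "payload": {
  "increments": [
    [[0,0,0],[-1,-0.2,0],0],
    [[0,0,0],[0,0,0],0]
  ]
}}

```text
time_s: 17.27
ee_pos: [0.5434, -0.228, 0.1365]
eef_rot: [-3.141, 0.0, 0.463]
force: [2.8, 1.6, -2.8]
grip_width: 0.0214
```

Emit:
{"api": "drive_tool", "payload": {
  "increments": [
    [[0,0,0],[-1,-0.2,0],0],
    [[0,0,0],[0,0,0],0]
  ]
}}

```text
time_s: 17.52
ee_pos: [0.5424, -0.2283, 0.1366]
eef_rot: [3.142, 0.0, 0.463]
force: [1.5, 0.7, -2.6]
grip_width: 0.0217
```

Emit:
{"api": "drive_tool", "payload": {
  "increments": [
    [[0,0,0],[-1,-0.2,0],0],
    [[0,0,0],[0,0,0],0]
  ]
}}

```text
time_s: 17.77
ee_pos: [0.5414, -0.2285, 0.1366]
eef_rot: [3.142, 0.0, 0.463]
force: [1.1, 1.0, -3.0]
grip_width: 0.0215
```

Emit:
{"api": "drive_tool", "payload": {
  "increments": [
    [[0,0,0],[-1,-0.2,0],0],
    [[0,0,0],[0,0,0],0]
  ]
}}

```text
time_s: 18.02
ee_pos: [0.5406, -0.2288, 0.1366]
eef_rot: [3.141, -0.0, 0.463]
force: [3.7, 1.6, -3.2]
grip_width: 0.0218
```

Emit:
{"api": "drive_tool", "payload": {
  "increments": [
    [[0,0,0],[-0.5,-0.1,0],0],
    [[0,0,0],[0,0,0],0]
  ]
}}

```text
time_s: 18.27
ee_pos: [0.5404, -0.2288, 0.1367]
eef_rot: [3.141, -0.001, 0.463]
force: [6.3, 3.1, -4.1]
grip_width: 0.0217
```

Emit:
{"api": "drive_tool", "payload": {
  "increments": [
    [[0,0,0],[-0.5,-0.1,0],0],
    [[0,0,0],[0,0,0],0]
  ]
}}

```text
time_s: 18.52
ee_pos: [0.5402, -0.2288, 0.1367]
eef_rot: [3.141, -0.002, 0.464]
force: [7.9, 2.8, -5.1]
grip_width: 0.0221
```

Emit:
{"api": "drive_tool", "payload": {
  "increments": [
    [[0,0,0],[-0.5,-0.1,0],0],
    [[0,0,0],[0,0,0],0]
  ]
}}

```text
time_s: 18.77
ee_pos: [0.5399, -0.2289, 0.1367]
eef_rot: [3.141, -0.002, 0.464]
force: [10.1, 4.7, -5.2]
grip_width: 0.0218
```

Along the clamp's x axis the stops balance at x = 0.5454. Now I return to centre, slightly past it to take up the play, and probe y.

Emit:
{"api": "drive_tool", "payload": {
  "increments": [
    [[0,0,0],[1.8,0.38,0],0],
    [[0,0,0],[1.8,0.38,0],0],
    [[0,0,0],[1.8,0.38,0],0],
    [[0,0,0],[1.9,0.38,0],0],
    [[0,0,0],[-0.7,-0.2,0],0],
    [[0,0,0],[0.2,-1,0],0],
    [[0,0,0],[0.2,-1,0],0],
    [[0,0,0],[0.2,-1,0],0],
    [[0,0,0],[0,0,0],0]
  ]
}}

```text
time_s: 19.9
ee_pos: [0.5447, -0.2245, 0.1366]
eef_rot: [3.141, -0.0, 0.464]
force: [-0.2, -2.5, -3.3]
grip_width: 0.0214
```

Emit:
{"api": "drive_tool", "payload": {
  "increments": [
    [[0,0,0],[0.2,-1,0],0],
    [[0,0,0],[0,0,0],0]
  ]
}}

```text
time_s: 20.15
ee_pos: [0.5444, -0.2235, 0.1365]
eef_rot: [3.142, -0.0, 0.463]
force: [2.2, -2.3, -3.0]
grip_width: 0.0217
```

Emit:
{"api": "drive_tool", "payload": {
  "increments": [
    [[0,0,0],[0.2,-1,0],0],
    [[0,0,0],[0,0,0],0]
  ]
}}

```text
time_s: 20.4
ee_pos: [0.5442, -0.2225, 0.1366]
eef_rot: [3.141, -0.0, 0.463]
force: [0.8, -2.6, -3.8]
grip_width: 0.0219
```

Emit:
{"api": "drive_tool", "payload": {
  "increments": [
    [[0,0,0],[0.1,-0.5,0],0],
    [[0,0,0],[0,0,0],0]
  ]
}}

```text
time_s: 20.65
ee_pos: [0.5441, -0.2223, 0.1366]
eef_rot: [3.141, -0.0, 0.463]
force: [1.1, -4.1, -2.3]
grip_width: 0.0217
```

Emit:
{"api": "drive_tool", "payload": {
  "increments": [
    [[0,0,0],[0.1,-0.5,0],0],
    [[0,0,0],[0,0,0],0]
  ]
}}

```text
time_s: 20.9
ee_pos: [0.544, -0.2221, 0.1367]
eef_rot: [3.14, -0.0, 0.463]
force: [1.2, -6.6, -3.9]
grip_width: 0.0218
```

Emit:
{"api": "drive_tool", "payload": {
  "increments": [
    [[0,0,0],[0.1,-0.5,0],0],
    [[0,0,0],[0,0,0],0]
  ]
}}

```text
time_s: 21.15
ee_pos: [0.544, -0.2218, 0.1367]
eef_rot: [3.14, -0.0, 0.463]
force: [2.4, -8.2, -4.9]
grip_width: 0.0217
```

Emit:
{"api": "drive_tool", "payload": {
  "increments": [
    [[0,0,0],[-0.4,2,0],0],
    [[0,0,0],[-0.4,2,0],0],
    [[0,0,0],[-0.4,2,0],0],
    [[0,0,0],[-0.2,1,0],0],
    [[0,0,0],[-0.2,1,0],0],
    [[0,0,0],[-0.2,1,0],0],
    [[0,0,0],[0,0,0],0]
  ]
}}

```text
time_s: 22.02
ee_pos: [0.5461, -0.2299, 0.1365]
eef_rot: [-3.141, 0.0, 0.463]
force: [-0.9, 1.7, -2.5]
grip_width: 0.0218
```

Emit:
{"api": "drive_tool", "payload": {
  "increments": [
    [[0,0,0],[-0.2,1,0],0],
    [[0,0,0],[0,0,0],0]
  ]
}}

```text
time_s: 22.28
ee_pos: [0.5464, -0.231, 0.1366]
eef_rot: [3.142, -0.0, 0.463]
force: [-1.9, 2.8, -2.8]
grip_width: 0.022
```

Emit:
{"api": "drive_tool", "payload": {
  "increments": [
    [[0,0,0],[-0.2,1,0],0],
    [[0,0,0],[0,0,0],0]
  ]
}}

```text
time_s: 22.52
ee_pos: [0.5467, -0.2319, 0.1366]
eef_rot: [-3.142, -0.0, 0.463]
force: [-2.8, 3.3, -1.6]
grip_width: 0.0218
```

Emit:
{"api": "drive_tool", "payload": {
  "increments": [
    [[0,0,0],[-0.1,0.5,0],0],
    [[0,0,0],[0,0,0],0]
  ]
}}

```text
time_s: 22.78
ee_pos: [0.5468, -0.2321, 0.1365]
eef_rot: [-3.141, 0.0, 0.464]
force: [-2.3, 4.7, -1.5]
grip_width: 0.0217
```

Emit:
{"api": "drive_tool", "payload": {
  "increments": [
    [[0,0,0],[-0.1,0.5,0],0],
    [[0,0,0],[0,0,0],0]
  ]
}}

```text
time_s: 23.02
ee_pos: [0.5469, -0.2323, 0.1365]
eef_rot: [-3.14, 0.0, 0.464]
force: [-1.8, 5.8, -1.6]
grip_width: 0.022
```

Emit:
{"api": "drive_tool", "payload": {
  "increments": [
    [[0,0,0],[-0.1,0.5,0],0],
    [[0,0,0],[0,0,0],0]
  ]
}}

```text
time_s: 23.28
ee_pos: [0.5469, -0.2326, 0.1364]
eef_rot: [-3.14, -0.0, 0.464]
force: [-2.8, 7.5, 0.7]
grip_width: 0.0216
```

The y stops balance at y = -0.2272, so the upright TCP centre is (0.5454, -0.2273). I go there with a small overshoot and back, then press down gently.

Emit:
{"api": "drive_tool", "payload": {
  "increments": [
    [[0,0,0],[0.4,-1.8,0],0],
    [[0,0,0],[0.4,-1.8,0],0],
    [[0,0,0],[0.4,-1.8,0],0],
    [[0,0,0],[0.4,-1.8,0],0],
    [[0,0,0],[0,0,0],0]
  ]
}}

```text
time_s: 23.9
ee_pos: [0.5453, -0.2262, 0.1366]
eef_rot: [3.141, -0.0, 0.463]
force: [-1.7, -2.0, -1.8]
grip_width: 0.0217
```

Emit:
{"api": "drive_tool", "payload": {
  "increments": [
    [[0,0,0],[-0.2,0.9,0],0],
    [[0,0,0],[0,0,0.5],0],
    [[0,0,0],[0,0,0.5],0],
    [[0,0,0],[0,0,0],0]
  ]
}}

```text
time_s: 24.4
ee_pos: [0.5456, -0.227, 0.1355]
eef_rot: [-3.142, -0.0, 0.464]
force: [-1.1, -1.8, -1.5]
grip_width: 0.0218
```

Run:
```python
from h import *
o=ctrl.get_obs(); print(o['time_s'],o['ee_pos'],o['eef_rot'],o['force'],o['moment'],o['grip_width'])
s,_=snap('side','s7');s=s[:,:,::-1]; cv2.imwrite('pics/s7c.png',cv2.resize(s[300:430,370:490],(552,598),interpolation=cv2.INTER_CUBIC))
s,_=snap('wrist','w7');s=s[:,:,::-1]; cv2.imwrite('pics/w7c.png',cv2.resize(s[130:380,200:440],(576,600),interpolation=cv2.INTER_CUBIC))
```

```text
24.4 [ 0.54557765 -0.22701524  0.13552741] [-3.14157888e+00 -6.41843889e-05  4.63508382e-01] [-1.14879581 -1.808882   -1.50014237] [-0.18650397  0.2864193  -0.02659892] 0.021827807353891185
```

View pics/s7c.png

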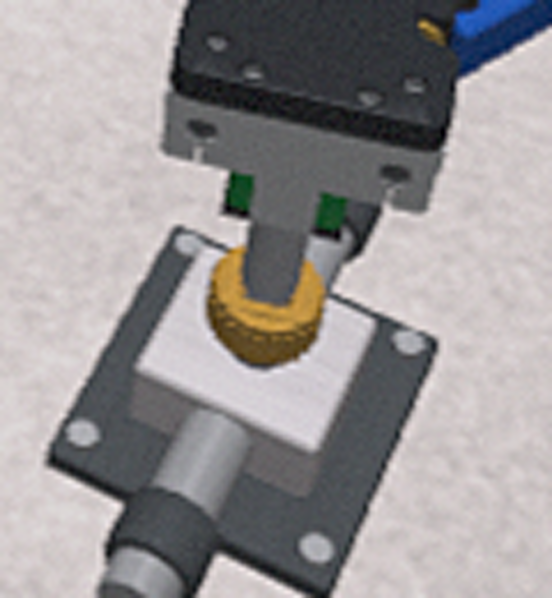

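View pics/w7c.png

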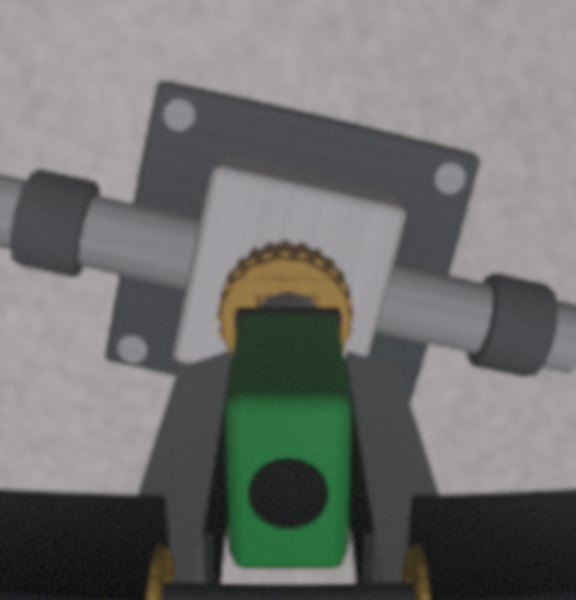

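Run:
```python
from h import *
for f in ['side0','s5','s6','s7']:
    im=cv2.imread(f'pics/{f}.png'); hsv=cv2.cvtColor(im,cv2.COLOR_BGR2HSV)
    m=cv2.inRange(hsv,(10,110,40),(30,255,255)); m[:345]=0;m[390:]=0;m[:,:405]=0;m[:,460:]=0
    # bottom-half outline extents per row
    k=max(cv2.findContours(m,0,2)[0],key=cv2.contourArea); x,y,w,h=cv2.boundingRect(k)
    # subpixel edges using gray saturation profile
    sat=hsv[:,:,1].astype(float); 
    rows=[]
    for r in range(360,372,2):
        p=sat[r,405:455]; t=110; idx=np.where(p>t)[0]; a,b=idx[0],idx[-1]
        l=a-(p[a]-t)/(p[a]-p[a-1]); rr=b+(p[b]-t)/(p[b]-p[b+1]); rows.append((round(405+l,1),round(405+rr,1)))
    print(f,(x,y,w,h),rows)
print('upright proj', proj('side',[.5454,-.2273,.072]))
# expected shift px per 2mm +x
a=np.array(proj('side',[.5454,-.2273,.072]));print(np.array(proj('side',[.5474,-.2273,.072]))-a,np.array(proj('side',[.5454,-.2253,.072]))-a)
```

```text
side0 (415, 352, 26, 27) [(np.float64(415.6), np.float64(439.3)), (np.float64(415.3), np.float64(440.1)), (np.float64(415.3), np.float64(439.9)), (np.float64(414.9), np.float64(439.4)), (np.float64(415.4), np.float64(439.5)), (np.float64(415.7), np.float64(438.5))]
s5 (415, 353, 26, 26) [(np.float64(415.7), np.float64(439.2)), (np.float64(415.3), np.float64(440.0)), (np.float64(415.3), np.float64(439.9)), (np.float64(414.8), np.float64(439.5)), (np.float64(415.4), np.float64(439.5)), (np.float64(415.6), np.float64(438.6))]
s6 (415, 353, 26, 26) [(np.float64(415.7), np.float64(439.3)), (np.float64(415.4), np.float64(440.0)), (np.float64(415.3), np.float64(440.0)), (np.float64(414.9), np.float64(439.5)), (np.float64(415.5), np.float64(439.5)), (np.float64(415.7), np.float64(438.6))]
s7 (415, 354, 26, 25) [(np.float64(415.7), np.float64(439.2)), (np.float64(415.5), np.float64(439.7)), (np.float64(415.3), np.float64(439.8)), (np.float64(414.8), np.float64(439.6)), (np.float64(414.8), np.float64(439.4)), (np.float64(415.5), np.float64(438.5))]
upright proj (np.float64(428.1584076807791), np.float64(361.11802911362633))
[ 0.77655906 -0.80328023] [-1.11720469 -0.76926982]
```

Since the start the head has moved about 1.5 mm towards (-x, -y). That is opposite to the lean I saw at first, and consistent with upright. Now I press to full seat.

Emit:
{"api": "drive_tool", "payload": {
  "increments": [
    [[0,0,0],[-0.2,0.2,0.4],0],
    [[0,0,0],[0,0,0],0]
  ]
}}

```text
time_s: 24.75
ee_pos: [0.5456, -0.2272, 0.1354]
eef_rot: [3.142, -0.0, 0.463]
force: [-0.2, 1.1, 1.5]
grip_width: 0.0221
```

Emit:
{"api": "drive_tool", "payload": {
  "increments": [
    [[0,0,0],[0,0,0.3],0],
    [[0,0,0],[0,0,0],0]
  ]
}}

```text
time_s: 25.0
ee_pos: [0.5457, -0.2273, 0.1352]
eef_rot: [3.141, -0.001, 0.464]
force: [-0.7, 0.9, 4.7]
grip_width: 0.0218
```

Emit:
{"api": "drive_tool", "payload": {
  "increments": [
    [[0,0,0],[0,0,0.3],0],
    [[0,0,0],[0,0,0],0]
  ]
}}

```text
time_s: 25.25
ee_pos: [0.5458, -0.2273, 0.1352]
eef_rot: [3.141, -0.001, 0.463]
force: [-2.0, 2.5, 7.1]
grip_width: 0.0219
```

Emit:
{"api": "drive_tool", "payload": {
  "increments": [
    [[0,0,0],[-0.3,0,-0.4],0],
    [[0,0,0],[0,0,0],0],
    [[0,0,0],[0,0,0],0]
  ]
}}

```text
time_s: 25.62
ee_pos: [0.5455, -0.2275, 0.1352]
eef_rot: [3.141, -0.001, 0.463]
force: [1.0, 1.6, 5.2]
grip_width: 0.0217
```

Emit:
{"api": "drive_tool", "payload": {
  "increments": [
    [[0,0,4],[0,0,0],0],
    [[0,0,4],[0,0,0],0],
    [[0,0,4],[0,0,0],0],
    [[0,0,4],[0,0,0],0],
    [[0,0,4],[0,0,0],0],
    [[0,0,0],[0,0,0],0]
  ]
}}

```text
time_s: 26.38
ee_pos: [0.5452, -0.2276, 0.1352]
eef_rot: [3.141, -0.0, 0.113]
force: [-0.9, 1.4, 5.8]
grip_width: 0.0217
```

Run:
```python
from h import *
o=ctrl.get_obs(); print(o['time_s'],o['ee_pos'],o['eef_rot'],o['force'],o['moment'],o['grip_width'])
s,_=snap('side','s8');s=s[:,:,::-1]; cv2.imwrite('pics/s8c.png',cv2.resize(s[300:430,370:490],(552,598),interpolation=cv2.INTER_CUBIC))
```

```text
26.375 [ 0.54523622 -0.22760321  0.13520282] [ 3.14118025e+00 -2.21614217e-04  1.13394416e-01] [-0.86424052  1.35918067  5.78882707] [0.28482856 0.13390019 0.03070118] 0.02168421669381455
```

View pics/s8c.png

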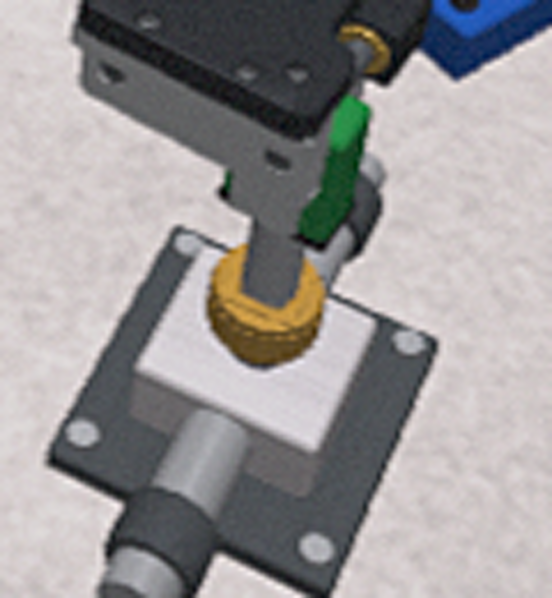

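The driver is seated with its shank on the head, which sits where it did. I continue the turn.

Emit:
{"api": "drive_tool", "payload": {
  "increments": [
    [[0,0,4],[0,0,0],0],
    [[0,0,4],[0,0,0],0],
    [[0,0,4],[0,0,0],0],
    [[0,0,4],[0,0,0],0],
    [[0,0,4],[0,0,0],0],
    [[0,0,4],[0,0,0],0],
    [[0,0,0],[0,0,0],0]
  ]
}}

```text
time_s: 27.3
ee_pos: [0.5453, -0.2276, 0.1352]
eef_rot: [3.141, -0.001, -0.305]
force: [-0.1, 1.0, 5.7]
grip_width: 0.0217
```

Emit:
{"api": "drive_tool", "payload": {
  "increments": [
    [[0,0,4],[0,0,0],0],
    [[0,0,4],[0,0,0],0],
    [[0,0,4],[0,0,0],0],
    [[0,0,4],[0,0,0],0],
    [[0,0,4],[0,0,0],0],
    [[0,0,5],[0,0,0],0],
    [[0,0,0],[0,0,0],0],
    [[0,0,0],[0,0,0],0]
  ]
}}

```text
time_s: 28.3
ee_pos: [0.5453, -0.2277, 0.1352]
eef_rot: [3.142, -0.001, -0.741]
force: [0.9, 1.2, 6.0]
grip_width: 0.0217
```

Run:
```python
from h import *
o=ctrl.get_obs(); print(o['time_s'],o['qpos'],o['ee_pos'],o['eef_rot'],o['force'],o['moment'],o['grip_width'])
s,_=snap('side','s9');s=s[:,:,::-1]; cv2.imwrite('pics/s9c.png',cv2.resize(s[300:430,370:490],(552,598),interpolation=cv2.INTER_CUBIC))
for f in ['s7','s8','s9']:
    im=cv2.imread(f'pics/{f}.png'); hsv=cv2.cvtColor(im,cv2.COLOR_BGR2HSV); sat=hsv[:,:,1].astype(float); rows=[]
    for r in range(360,374,2):
        p=sat[r,405:455]; t=110; idx=np.where(p>t)[0]; a,b=idx[0],idx[-1]
        rows.append((round(float(405+a-(p[a]-t)/(p[a]-p[a-1])),1),round(float(405+b+(p[b]-t)/(p[b]-p[b+1])),1)))
    print(f,rows)
```

```text
28.3 [-4.57361041e-01  4.71124227e-01  1.49572835e+00 -2.63842176e-04
  1.17408776e+00  2.83563632e-01] [ 0.54530228 -0.22765557  0.13518035] [ 3.14154146e+00 -6.94359405e-04 -7.40822790e-01] [0.88705652 1.21129508 6.01747548] [0.19056461 0.05368223 0.01675318] 0.021728749488844273
s7 [(415.7, 439.2), (415.5, 439.7), (415.3, 439.8), (414.8, 439.6), (414.8, 439.4), (415.5, 438.5), (416.5, 438.2)]
s8 [(415.6, 439.2), (415.5, 439.6), (415.3, 440.0), (414.7, 439.5), (415.0, 439.4), (415.5, 438.7), (416.7, 438.5)]
s9 [(415.6, 439.2), (415.5, 439.3), (415.3, 439.9), (414.9, 439.6), (414.9, 439.5), (415.5, 438.6), (416.6, 438.4)]
```

View pics/s9c.png

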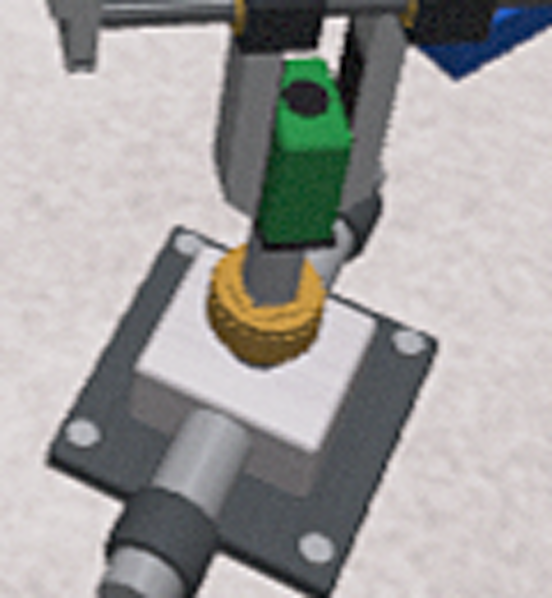

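The turn of 69° is done and the head hasn't shifted. I ease the torque, withdraw straight up, and move aside to inspect the screw.

Emit:
{"api": "drive_tool", "payload": {
  "increments": [
    [[0,0,-3],[0,0,0],0],
    [[0,0,0],[0,0,-2],0],
    [[0,0,0],[0,0,-4],0],
    [[0,0,0],[0,0,-5],0],
    [[0,0,0],[0,0,-6],0],
    [[0,0,0],[0,0,-12],0],
    [[0,0,0],[0,0,-14],0],
    [[0,0,0],[0,20,0],0],
    [[0,0,0],[0,25,0],0],
    [[0,0,0],[0,25,0],0],
    [[0,0,0],[0,0,0],0],
    [[0,0,0],[0,0,0],0]
  ]
}}

```text
time_s: 29.85
ee_pos: [0.5006, -0.2816, 0.1779]
eef_rot: [-3.142, 0.0, -0.689]
force: [0.4, 0.6, -0.8]
grip_width: 0.022
```

Run:
```python
from h import *
o=ctrl.get_obs(); print(o['time_s'],o['ee_pos'],o['eef_rot'],o['force'],o['moment'],o['grip_width'])
s,_=snap('wrist','w10');s=s[:,:,::-1]; 
u,v=proj('wrist',[.5448,-.227,.06]);print(u,v); u,v=int(u),int(v)
print(u-62,v-52); cv2.imwrite('pics/w10c.png',cv2.resize(s[v-50:v+50,u-62:u+63],(750,600),interpolation=cv2.INTER_CUBIC))
s,_=snap('side','s10');s=s[:,:,::-1]; cv2.imwrite('pics/s10c.png',cv2.resize(s[335:435,375:475],(600,600),interpolation=cv2.INTER_CUBIC))
```

```text
29.85 [ 0.50057599 -0.2815526   0.17794566] [-3.14152311e+00  1.04909943e-04 -6.88850133e-01] [ 0.42651867  0.57993001 -0.78702253] [0.02656773 0.12870099 0.01307089] 0.021984022634341197
319.72187727610844 150.10716983740508
257 98
```

View pics/w10c.png

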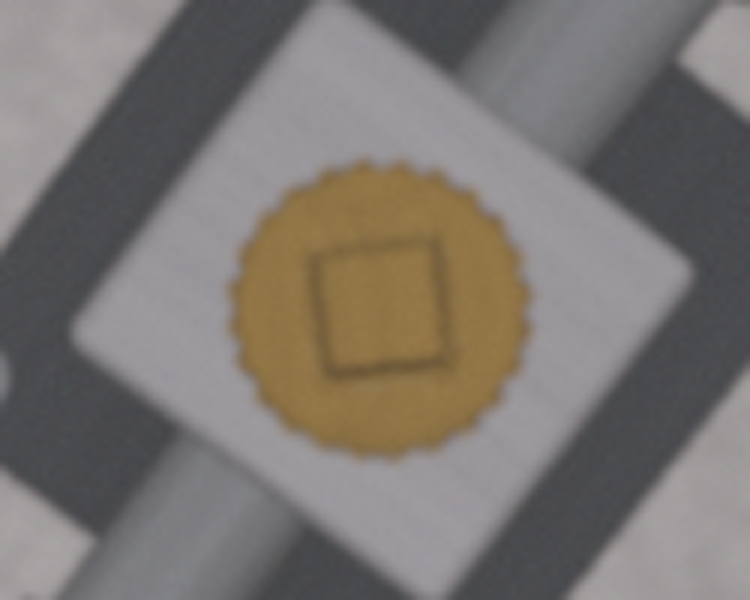

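View pics/s10c.png

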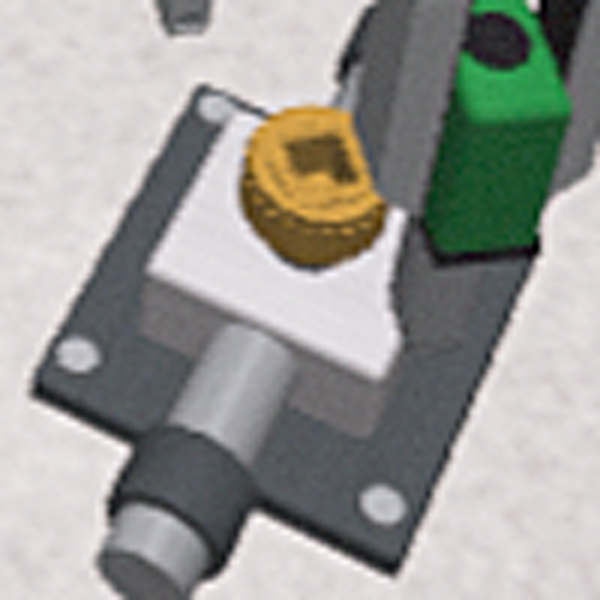

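View pics/w10.png

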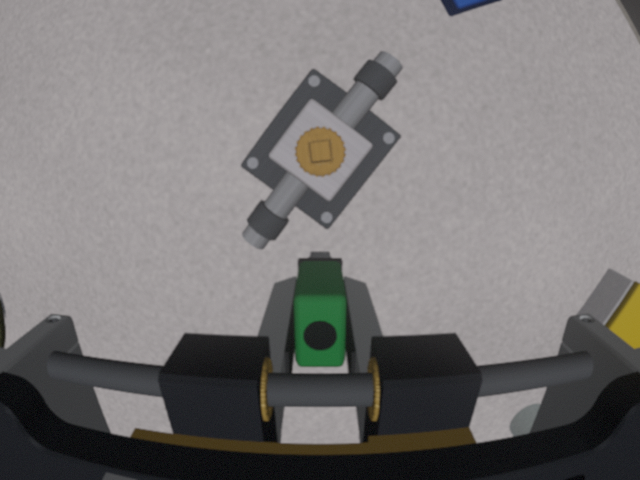

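The socket walls now show evenly (crop centre about (381,307)), so the screw looks upright. I compute the turn and lean.

Run:
```python
from h import *
C=cal('wrist'); f=lambda p,z:onz('wrist',257-.5+(p[0]+.5)/6,100-.5+(p[1]+.5)/6,z,C)
P=np.array([f(q,.072) for q in [(312,255),(438,237),(450,360),(328,378)]]); print('mouth',P.mean(0))
for a,b in [(0,1),(1,2),(2,3),(3,0)]: d=P[b]-P[a]; y=np.arctan2(d[1],d[0])%(np.pi/2); print(y, 'turn',(.47-y)%(np.pi/2))
B=np.array([f(q,.04) for q in [(330,-8),(696,272),(430,605),(70,335)]]); print('block',B.mean(0),np.linalg.norm(B-np.roll(B,1,0),axis=1))
# back to stand
print(inc([.5828,.2010,.1779]))
```

```text
mouth [ 0.54507927 -0.22721107  0.072     ]
1.0266345739467355 turn 1.014161752848161
0.9827905524205822 turn 1.0580057743743143
1.031850030675007 turn 1.0089462961198896
1.0084401430611922 turn 1.0323561837337043
block [ 0.54510214 -0.22716312  0.04      ] [0.05774127 0.06155287 0.05794882 0.06110545]
[array([-2.4287e+02, -4.2447e+02,  4.0000e-02])]
```

The turn is about 1.03 rad and the lean about zero. I carry the driver back over the stand.

Emit:
{"api": "drive_tool", "payload": {
  "increments": [
    [[0,0,0],[-10,-17,0],0],
    [[0,0,0],[-20,-34,0],0],
    [[0,0,0],[-24,-42,0],0],
    [[0,0,0],[-24,-42,0],0],
    [[0,0,0],[-24,-42,0],0],
    [[0,0,0],[-24,-42,0],0],
    [[0,0,0],[-24,-42,0],0],
    [[0,0,0],[-24,-42,0],0],
    [[0,0,0],[-24,-42,0],0],
    [[0,0,0],[-24,-42,0],0],
    [[0,0,0],[-15,-27,0],0],
    [[0,0,0],[-5,-9,0],0],
    [[0,0,0],[0,0,0],0],
    [[0,0,0],[0,0,0],0]
  ]
}}

```text
time_s: 31.7
ee_pos: [0.5824, 0.1981, 0.178]
eef_rot: [3.141, -0.0, -0.689]
force: [0.1, 0.5, -1.7]
grip_width: 0.0218
```

Run:
```python
from h import *
o=ctrl.get_obs(); print(o['time_s'],o['ee_pos'],o['eef_rot'],o['force'],o['grip_width'])
print(inc([.5820,.2005,.1779]))
snap('wrist','w11'); s,_=snap('side','s11');s=s[:,:,::-1]; cv2.imwrite('pics/s11c.png',cv2.resize(s[150:290,200:340],(600,600),interpolation=cv2.INTER_CUBIC))
```

```text
31.7 [0.5824441  0.19809114 0.17799502] [ 3.14138967e+00 -4.26397698e-05 -6.89183364e-01] [ 0.14000135  0.50391447 -1.71366342] 0.021795095927747903
[array([-1.87, -1.58,  0.09])]
```

View pics/s11c.png

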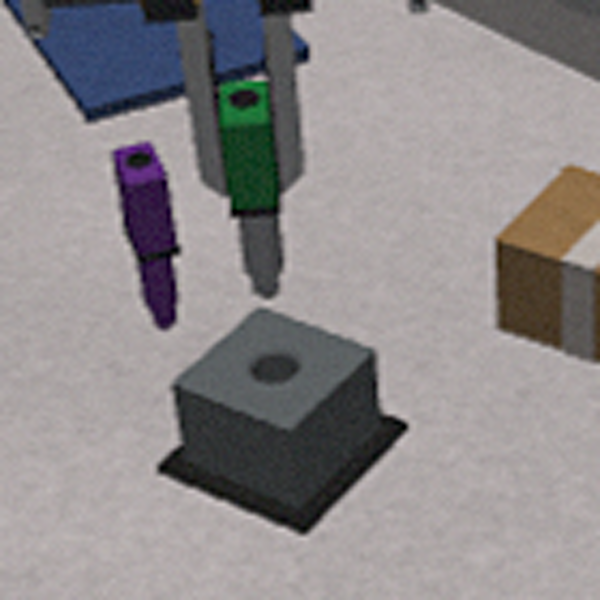

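View pics/w11.png

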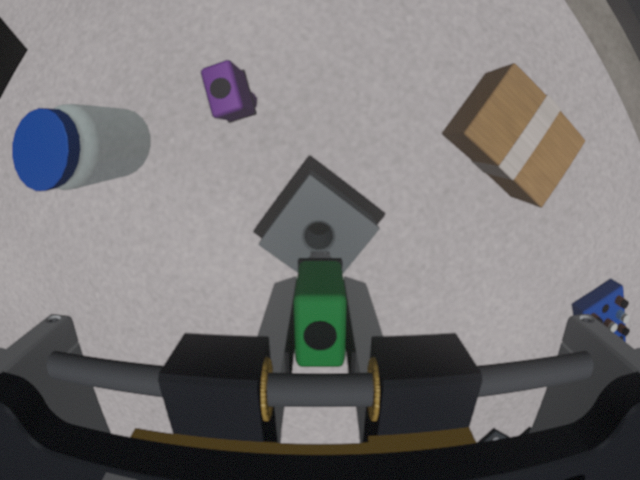

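Run:
```python
from h import *
print('hole wrist',onz('wrist',319,235,.055))
print('hole side',onz('side',264.1,235.9,.055)); k=140/600
print('tip exp',proj('side',[.58244,.19809,.0996]),'obs bottom',200+267*k,150+291*k)
for z in[.0996,.105]: print(onz('side',200+267*k,150+291*k,z))
print('hole top',onz('top',282,271,.055))
```

```text
hole wrist [0.58363827 0.20087843 0.055     ]
hole side [0.58230598 0.19827281 0.055     ]
tip exp (np.float64(262.0722845568324), np.float64(218.49411494590146)) obs bottom 262.3 217.9
[0.58402549 0.19927867 0.0996    ]
[0.57972603 0.19332636 0.105     ]
hole top [0.58214953 0.199704   0.055     ]
```

Emit:
{"api": "drive_tool", "payload": {
  "increments": [
    [[0,0,0],[-1.2,-1.2,0],0],
    [[0,0,0],[0,0,12],0],
    [[0,0,0],[0,0,18],0],
    [[0,0,0],[0,0,12],0],
    [[0,0,0],[0,0,6],0],
    [[0,0,0],[0,0,6],0],
    [[0,0,0],[0,0,6],0],
    [[0,0,0],[0,0,0],0]
  ]
}}

```text
time_s: 32.8
ee_pos: [0.5823, 0.2005, 0.1176]
eef_rot: [3.141, 0.0, -0.688]
force: [0.4, 0.4, -1.8]
grip_width: 0.022
```

Emit:
{"api": "drive_tool", "payload": {
  "increments": [
    [[0,0,0],[0,0,5],0],
    [[0,0,0],[0,0,5],0],
    [[0,0,0],[0,0,0],0]
  ]
}}

```text
time_s: 33.17
ee_pos: [0.5822, 0.2005, 0.1074]
eef_rot: [3.141, 0.0, -0.688]
force: [0.4, -0.5, -0.9]
grip_width: 0.0215
```

Emit:
{"api": "drive_tool", "payload": {
  "increments": [
    [[0,0,0],[0,0,6],0],
    [[0,0,0],[0,0,6],0],
    [[0,0,0],[0,0,6],0],
    [[0,0,0],[0,0,5],0],
    [[0,0,0],[0,0,3],0],
    [[0,0,0],[0,0,1.5],0],
    [[0,0,0],[0,0,0],0]
  ]
}}

```text
time_s: 34.05
ee_pos: [0.5824, 0.2006, 0.0805]
eef_rot: [-3.142, -0.0, -0.688]
force: [-0.6, 0.9, -1.6]
grip_width: 0.0218
```

Emit:
{"api": "drive_tool", "payload": {
  "increments": [
    [[0,0,0],[0,0,1],0],
    [[0,0,0],[0,0,0],0]
  ]
}}

```text
time_s: 34.3
ee_pos: [0.5824, 0.2006, 0.0795]
eef_rot: [-3.142, -0.0, -0.688]
force: [0.4, -0.0, -0.0]
grip_width: 0.0217
```

Emit:
{"api": "drive_tool", "payload": {
  "increments": [
    [[0,0,0],[0,0,0.7],0],
    [[0,0,0],[0,0,0],0]
  ]
}}

```text
time_s: 34.55
ee_pos: [0.5824, 0.2006, 0.0787]
eef_rot: [3.142, 0.0, -0.688]
force: [-0.9, 0.6, -0.9]
grip_width: 0.0218
```

Emit:
{"api": "drive_tool", "payload": {
  "increments": [
    [[0,0,0],[0,0,0],0.3],
    [[0,0,0],[0,0,0],0.6],
    [[0,0,0],[0,0,0],1],
    [[0,0,0],[0,0,0],1],
    [[0,0,0],[0,0,0],1],
    [[0,0,0],[0,0,0],1],
    [[0,0,0],[0,0,0],1]
  ]
}}

```text
time_s: 35.42
ee_pos: [0.5824, 0.2006, 0.0787]
eef_rot: [3.142, -0.0, -0.688]
force: [-0.1, -0.4, -0.2]
grip_width: 0.0847
```

Emit:
{"api": "drive_tool", "payload": {
  "increments": [
    [[0,0,0],[0,0,-10],1],
    [[0,0,0],[0,0,-25],1],
    [[0,0,0],[0,0,-35],1],
    [[0,0,0],[0,0,-35],1],
    [[0,0,0],[0,0,-35],1],
    [[0,0,0],[0,0,0],1],
    [[0,0,0],[0,0,0],1]
  ]
}}

```text
time_s: 36.3
ee_pos: [0.5822, 0.2005, 0.2184]
eef_rot: [3.141, 0.0, -0.689]
force: [0.2, -0.1, -0.7]
grip_width: 0.0939
```

Run:
```python
from h import *
o=ctrl.get_obs(); print(o['time_s'],o['ee_pos'],o['force'],o['grip_width'])
snap('wrist','w12'); s,_=snap('side','s12');s=s[:,:,::-1]; a=cv2.resize(s[190:290,220:320],(400,400),interpolation=cv2.INTER_CUBIC); b=cv2.resize(s[335:435,375:475],(400,400),interpolation=cv2.INTER_CUBIC); cv2.imwrite('pics/s12c.png',np.hstack([a,b]))
```

```text
36.3 [0.58215794 0.20046826 0.21835352] [ 0.15331334 -0.11172306 -0.74744348] 0.09393942496575393
```

View pics/s12c.png

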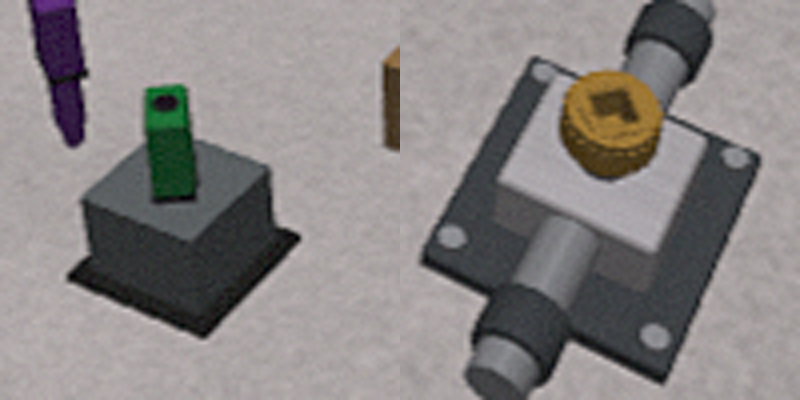

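View pics/w12.png

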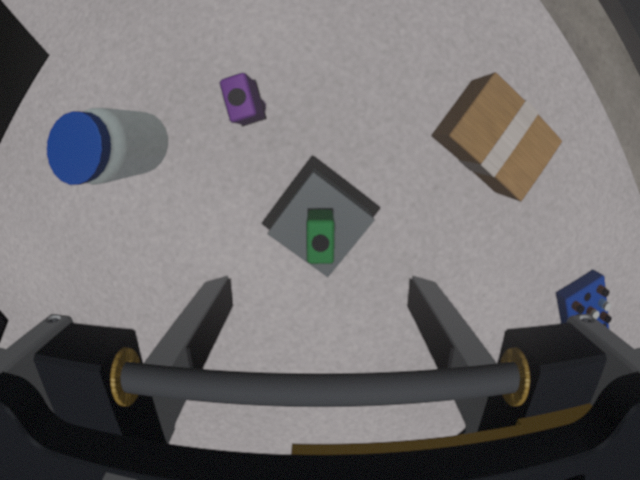

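The driver stands in the stand and is released. I check its height and centring once before handing in.

Run:
```python
from h import *
print(onz('wrist',320,243,.105), onz('side',261.2,215.5,.105))
# disc height via closest approach
def tri(u1,u2):
    o1,d1=ray('wrist',*u1);o2,d2=ray('side',*u2); A=np.c_[d1,-d2]; s=np.linalg.lstsq(A,o2-o1,rcond=None)[0]; return (o1+s[0]*d1+o2+s[1]*d2)/2, np.linalg.norm(o1+s[0]*d1-o2-s[1]*d2)
print(tri((320,243),(261.2,215.5)))
# same disc in original side image
for f in ['side0','s12']:
    im=cv2.imread(f'pics/{f}.png'); g=cv2.inRange(cv2.cvtColor(im,cv2.COLOR_BGR2HSV),(45,100,30),(80,255,255))
    print(f,cv2.boundingRect(max(cv2.findContours(g,0,2)[0],key=cv2.contourArea)))
C=cal('wrist'); im=cv2.imread('pics/w12.png')[165:285,265:385]; cv2.imwrite('pics/w12c.png',cv2.resize(im,(600,600),interpolation=cv2.INTER_CUBIC))
```

```text
[0.5811856  0.19999886 0.105     ] [0.58336779 0.20106869 0.105     ]
(array([0.5818775 , 0.19995727, 0.10630294]), np.float64(0.0011220522695602406))
side0 (254, 211, 18, 28)
s12 (257, 211, 12, 29)
```

View pics/w12c.png

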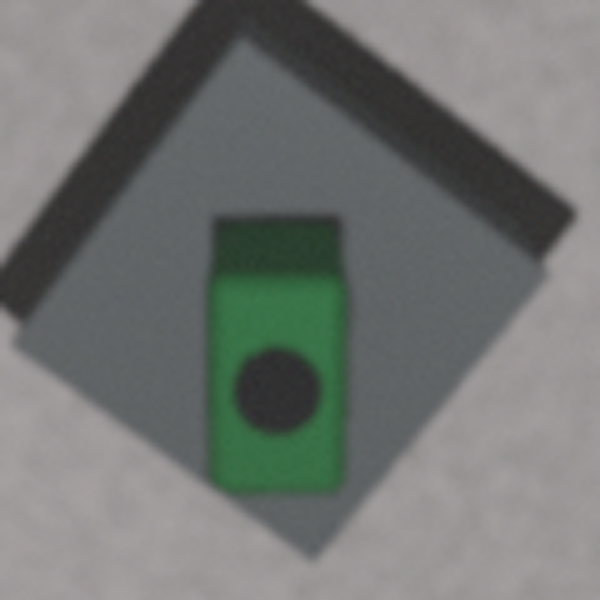

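The handle top is at z of about 0.105–0.106 m, central and upright, and the bystanders are where they were. I hand in.

```bash
python3 -c "
from station import ctrl
print(ctrl.hand_in())"
```

```text
the job is handed in; nothing more can be done
None
```

The screw now stands upright and has been turned clockwise by about a sixth of a turn, and the driver is back in its stand. I handed in at about 36 s of the 72 s; no verdict was reported.

**What I did**
- I gripped the green driver and seated it in the leaning socket with hardly any force.
- I found the upright position by feeling for the lean stops on both clamp axes, then stood the screw there and pressed the shank onto the head with roughly 9 N. The largest force reading during the job was about 12 N, while pushing against a stop.
- I turned the driver 69° clockwise, drew it straight out, put it back and released it.

**Last checks**
- **Turn:** the socket measured about 1.03 rad clockwise afterwards, which is within the 0.8 to 1.6 rad asked for.
- **Lean:** the screw mouth and block centre agreed to within 0.1 mm, so the lean is about zero.
- **Driver:** its handle top triangulated at about 106 mm (105 mm is fully home). The driver looked upright and was released.
- **Position in the stand:** the wrist and side cameras disagreed by 1–2 mm on the driver's and hole's position, which is within their calibration.
- **Other things:** the bottle, carton and vial rack looked undisturbed in the last wrist picture, by eye only.

**Disagreement:** at the start the cameras disagreed about the screw's lean. The first wrist measurement gave almost none, the other views about 0.06 rad. I relied on the stops instead.

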